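# Fit the stirrer shaft through the bench mixer

### The job

Get the small bench mixer ready to run: press the lid of the glass pot down until its catch snaps and it stays fully shut, then take the steel stirrer shaft from the rod rack, feed it tip down through the hollow spindle of the drive head and on through the guide sleeve in the lid. Finish while still holding the shaft upright and still, with its tip hanging about 10 mm above the bottom of the pot, so that a colleague can tighten the chuck; never let it touch the glass bottom, and do not disturb the things standing around.

Things in the scene. Friction and masses are not known exactly. Their poses are not given: they have to be found in the camera images.
- mixer: bench mixer fixed to the table. Origin on the table under the centre of its glass pot (inner bottom 12 mm, rim 48 mm above the table, 96 mm wide); x runs from the pot to the column at the back. White drive head 60 mm wide, over x = +9 to +127 mm and heights 110 to 156 mm; its hollow spindle is a vertical through bore at x = +28 mm. Base plate from x = -100 to +136 mm, 130 mm wide
- spindle_mouth (a point): centre of the top of the hollow spindle, 156 mm above the table; a steel collar of 31 mm whose mouth flares to 21 mm over the top 6 mm, then 13 mm bore down to the chuck nose 46 mm below this point (15 mm bore in the middle)
- lid (a joint): hinge of the pot's lid, rad: 0 fully shut, positive with the front edge raised (0.85 at most; the drive head stands above). A stiff hinge: the lid stays where it is left. A spring ball catch in front resists from 0.09 rad down with up to 11 N at the tab; let go there, the lid springs back up to 0.09; pressed past about 0.05 rad it snaps down to 0 and stays
- lid_hinge (a point): centre of the lid's hinge axis, 50 mm above the table at mixer x = +56 mm; the axis runs along the mixer's y (the tab's top is 5 mm above the lid's underside, which lies level with the axis)
- lid_tab (a point): place to press: top face of the lid's front tab (34 x 40 mm, 5 mm thick) on its middle line. It moves with the lid; 122 mm from the hinge towards the mixer's -x and, when shut, 55 mm above the table. A rounded lip 2.5 mm high stands 12 mm or more in front of it
- sleeve_mouth (a point): centre of the top of the steel guide sleeve in the lid; 13 mm bore, flaring to 21 mm over the top 6 mm, 14 mm long. It moves with the lid: when shut it is 67 mm above the table, exactly below the spindle mouth
- pot_floor (a point): point on the inner bottom of the pot straight below the spindle, 12 mm above the table
- rack: white rod rack fixed to the table, 56 x 134 x 76 mm, with three 12 mm holes in a row along its y at -40, 0 and +40 mm; origin under its centre. The upper plate's top is 68 mm above the table; rods stand on the holes' bottoms, 6 mm above the table
- shaft: steel stirrer shaft, round, 10 mm thick, 195 mm long, 0.06 kg, standing upright in one of the rack's end holes; the thicker and taller of the two rods. Origin at the centre of its lower tip (tapered from 10 to 6 mm over the last 5 mm); z runs up along the shaft
- shaft_top (a point): centre of the shaft's upper end, 195 mm from its tip
- glass_rod: clear glass rod, 8 mm thick, 140 mm long, standing in the rack's other end hole; to be left there. Origin at its lower end
- brown_bottle: brown glass bottle with black cap, 70 mm wide, 142 mm tall, stands left of the mixer; bystander, origin under its centre
- white_pot: small white sample pot, 38 mm wide, 58 mm tall, stands left of the mixer; bystander, origin under its centre

How it is judged:
By the outcome, as a careful person would: the job done as asked, in the order asked, and still so for the second after the job is handed in, while the arm keeps its last pose, push and grip.
It also fails if it takes over 64 s, if anything falls off the work surface, if the arm or the gripper's body presses on something with over 40 N, if the wrist force passes 120 N, or if a joint passes its speed limit or range.

### The arm

A 6-joint arm with a two-finger parallel gripper is mounted at the origin on the work surface; the furniture and walls round the work are solid. World frame = base frame: x ahead of the robot, y to its left, z up, the work surface at z = 0. Lengths are in m, angles in rad, forces in N, time in s.
With the tool pointing down it reaches from about 0.375 to 0.9 m from the base axis. Payload 3.1 kg.
Tool frame: the origin (TCP) lies between the finger pads; the fingertips stand robot.tip_extent ahead of it and the grasp point (between the pads) lies 3 mm ahead of it (robot.tip_extent is the distance from the TCP to the fingertips, in m); z points along the fingers, x is the direction in which the jaws open and shut, and the axes are right-handed (so a half turn about z gives the same grasp; the last joint's range is limited). The gripper opens to 87 mm and grips with 3 to 60 N. Pads are 19 mm wide; open, the fingers measure 117 mm over their backs; the gripper's body (75 mm by 190 mm) begins 51 mm behind the grasp point.
Start: joints at [-1.486, 0.527, 1.433, -0, 1.181, -0.178], TCP at [0.163, -0.603, 0.222] pointing down, gripper open.
Joint ranges: [-3.08, 3.08], [-0.75, 2.2], [0.22, 2.44], [-1.43, 4.57], [0, 2.65], [-2.85, 2.85]. Speed limits (rad/s): [2.79, 2.79, 3.14, 3.14, 3.14, 3.14].

### API

Orientations are given as a unit quaternion [x, y, z, w].
In Python, from rig import robot, cams gives the robot as it stands.
- The arm moves only by the tool carry_out, never from a script. Its argument "steps" is a list of rows, each a list of 3 entries, a list of its own where there are three numbers: the shift along the world's x, y, z in cm, then the turn about the world's z in degrees, then the closure, from 0 (fully open) to 1 (shut). In form: [[[dx, dy, dz], spin, fingers], ...]. A call has 1 to 10 rows; each row shifts and turns the pose as measured when the row begins; what a row does not reach is not made up. A row lasts 1/10 s, in which the tool goes at most 50 mm and 8.59 degrees, less where a joint would pass 70% of its speed; a pose out of reach is approached as far as the arm can. A call with a gripper value outside its range is refused whole. The fingers move at their own pace and stop on an object; "squeeze" is the grip in N (left out, the last holds). Time passes only in rows, so rows that do not move let the fingers close. It gives the time, the measured TCP pose, the force and the opening at its end, in the units of the state.
- robot.get_obs(): the state, without advancing time (a new reading comes with each control period).
- cams.camera(name): name is "scene" or "top" or "wrist"; returns a dict with "pixels" (384x512x3 uint8, red, green, blue), "fx", "fy", "cx", "cy" (pixels), "k1" (the pictures are not rectified: a ray, as slopes to the right and down, at radius r is drawn at 1 + k1 r^2 times it, then the intrinsics apply), "eye" and "rotation" of the camera in the world. Camera axes: x right, y up, looking along -z (the intrinsics and any distortion apply to the point x, -y, -z); pixel columns grow to the right and rows downward; lengths in m; the calibration is good to about 2 mm. A picture is of the moment at which its call begins. There is no depth.
- robot.hand_in(): hands the job in, once; it reports no verdict.
The state is a dict: "time": time; "q": joint angles; "joint_velocities": joint speeds; "joint_torque": joint torques, N m; "position": TCP position; "tool_rot": TCP orientation; "ft_force": force on the tool from outside, world axes, zero at the start; "moment": the same for the moment, N m; "grip_width": finger opening in m.
Only numpy, scipy, OpenCV 4.12 (cv2) and the standard library are available. Lean on these libraries where they do the work, as an engineer would, in place of code of your own. Each camera call takes 0.05 s, during which the arm holds its last target. There are 200 camera calls.

## Working session

There is one attempt and no reset: what is moved stays moved. The work goes in short steps, Python scripts to look and compute and a tool call to move; the robot and the scene stay as the last step left them, time stands still between calls to the robot, and variables do not carry over. Pictures are saved under pics/ and viewed, about 8 in all and at most 12, crops included, and the job is handed in when it is done.

Besides the shell and the picture viewer there is one more tool, called after "Call:" in YAML: its name, and indented under it one key for each argument. carry_out: Moves the arm, as the interface text tells. Its arguments: {"type":"object","properties":{"steps":{"type":"array"},"squeeze":{"type":"number"}},"required":["steps"]}

```bash
mkdir -p pics; ls
cat > h.py <<'E'
import numpy as np, cv2, json
from rig import robot, cams
def grab(n,fn):
    c=cams.camera(n); cv2.imwrite(fn,cv2.cvtColor(c["pixels"],cv2.COLOR_RGB2BGR))
    d={k:(v.tolist() if hasattr(v,'tolist') else v) for k,v in c.items() if k!="pixels"}
    json.dump(d,open(fn+".json","w")); return c
def load(fn): return json.load(open(fn+".json"))
def ray(c,u,v):
    D=np.array([c["k1"],0,0,0,0.]);K=np.array([[c["fx"],0,c["cx"]],[0,c["fy"],c["cy"]],[0,0,1.]])
    p=cv2.undistortPointsIter(np.array([[[u,v]]],float),K,D,None,None,(3,50,1e-12))[0,0] if hasattr(cv2,'undistortPointsIter') else cv2.undistortPoints(np.array([[[u,v]]],float),K,D)[0,0]
    d=np.array(c["rotation"])@np.array([p[0],-p[1],-1.]); return np.array(c["eye"]),d
def atz(c,u,v,z):
    e,d=ray(c,u,v); return e+d*(z-e[2])/d[2]
def proj(c,P):
    q=np.array(c["rotation"]).T@(np.array(P)-np.array(c["eye"])); a,b=q[0]/-q[2],-q[1]/-q[2]; s=1+c["k1"]*(a*a+b*b)
    return np.array([c["fx"]*a*s+c["cx"],c["fy"]*b*s+c["cy"]])
def tri(obs):
    A=np.zeros((3,3));B=np.zeros(3)
    for c,u,v in obs:
        e,d=ray(c,u,v);d/=np.linalg.norm(d);M=np.eye(3)-np.outer(d,d);A+=M;B+=M@e
    return np.linalg.solve(A,B)
E
python3 - <<'E'
from h import *
for n in("scene","top"):
    c=grab(n,f"pics/{n}0.png"); print(n,np.round(c["eye"],3),np.round(c["rotation"],3).tolist(),c["fx"],c["k1"])
a=cv2.imread("pics/scene0.png");b=cv2.imread("pics/top0.png")
cv2.imwrite("pics/s1.png",cv2.resize(a,(800,600),interpolation=2)); cv2.imwrite("pics/t1.png",cv2.resize(b,(800,600),interpolation=2))
o=robot.get_obs();print(o,robot.tip_extent)
E
```

```text
pics
scene [0.031 0.89  0.724] [-0.126, 0.482, 0.835, -0.233] 390.32422030392246 -0.026369655073988876
top [0.348 0.051 1.638] [0.037, -0.039, -0.698, 0.714] 450.09478486590143 0.033934367900877976
{'time': 0.1, 'q': array([-1.48551974e+00,  5.28336083e-01,  1.43377498e+00, -2.00447930e-05,
        1.18138021e+00, -1.78507181e-01]), 'joint_velocities': array([ 0.00113134, -0.00049812, -0.00301083,  0.00092167,  0.00146233,
       -0.00064881]), 'joint_torque': array([-3.04818441e-04, -4.40985346e+01, -1.77150679e+01,  6.35304954e-02,
        5.34176803e-02, -3.65442315e-05]), 'position': array([ 0.16292144, -0.60271356,  0.22079203]), 'tool_rot': array([ 7.93958919e-01, -6.07970669e-01, -6.46104690e-04, -6.95570864e-04]), 'ft_force': array([0.33557343, 0.76146919, 0.49265175]), 'moment': array([-0.00628054, -0.0163073 ,  0.00113876]), 'grip_width': 0.08723068767766114} 0.022
```

View pics/s1.png

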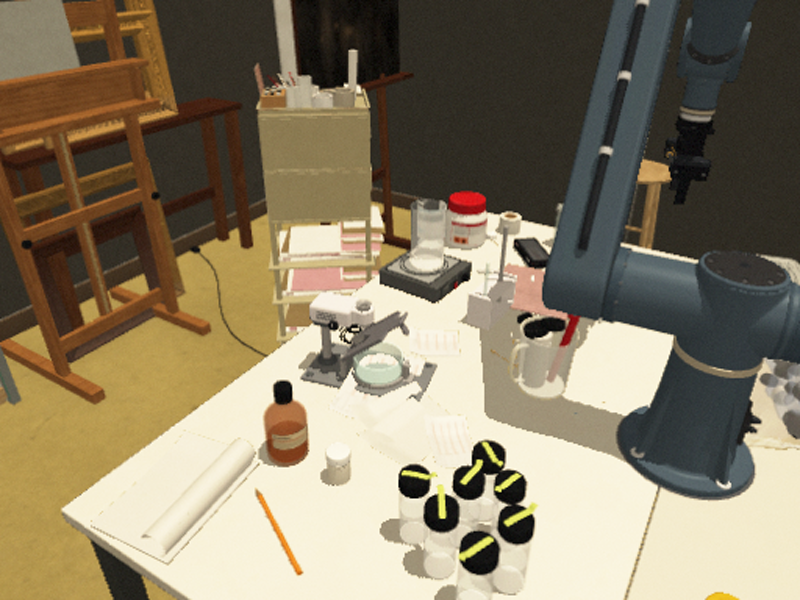

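View pics/t1.png

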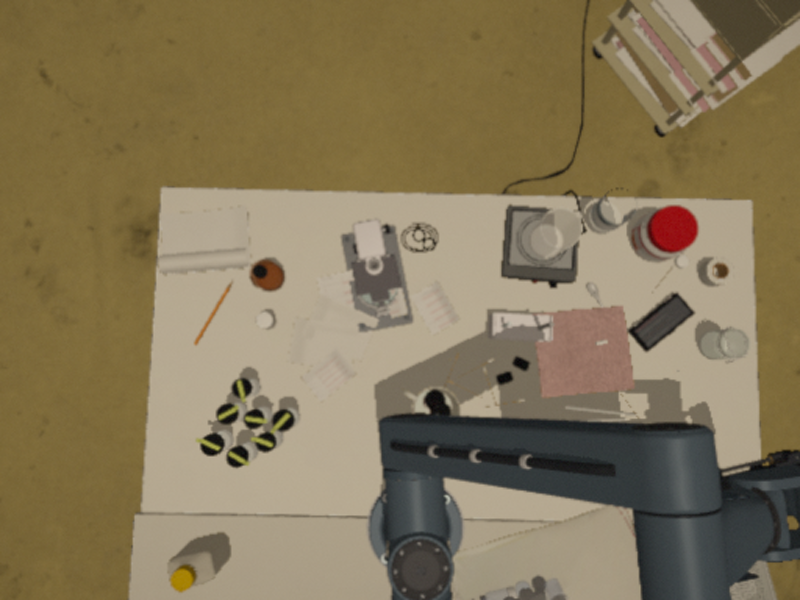

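The scene view shows the mixer at about (365,345) with the lid raised, and the rack at about (500,290). The top view shows the mixer at (375,275) and the rack at (520,325). I'll enlarge these areas.

Run:
```python
from h import *
a=cv2.imread("pics/scene0.png");b=cv2.imread("pics/top0.png")
def cr(i,x,y,w,h,s):
    return cv2.resize(i[y:y+h,x:x+w],None,fx=s,fy=s,interpolation=cv2.INTER_CUBIC)
p=[cr(a,190,180,100,75,4),cr(a,290,125,80,75,4),cr(b,205,135,80,75,4),cr(b,300,180,80,75,4)]
p=[cv2.resize(x,(400,300)) if x.shape[1]==400 else cv2.copyMakeBorder(x,0,0,0,80,0) for x in p]
cv2.imwrite("pics/c1.png",np.vstack([np.hstack(p[:2]),np.hstack(p[2:])]))
```

```text
(no output)
```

View pics/c1.png

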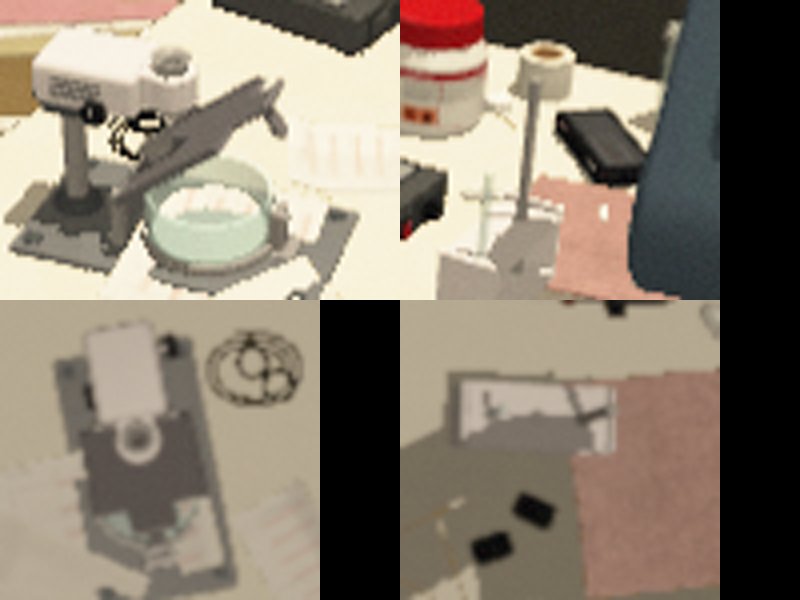

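```bash
sed -i 's/^def load.*/def load(fn):\n    d=json.load(open(fn+".json")); d["rotation"]=R.from_quat(d["rotation"]).as_matrix(); return d/; 1a from scipy.spatial.transform import Rotation as R' h.py
python3 - <<'E'
from h import *
s=load("pics/scene0.png");t=load("pics/top0.png")
S=lambda x,y:(190+x/4,180+y/4);S2=lambda x,y:(290+(x-400)/4,125+y/4)
T=lambda x,y:(205+x/4,135+(y-300)/4);T2=lambda x,y:(300+(x-400)/4,180+(y-300)/4)
print("spindle",atz(t,*T(138,437),.156),atz(s,*S(172,61),.156),tri([(t,*T(138,437)),(s,*S(172,61))]))
print("shaft top",atz(t,*T2(608,410),.201),atz(s,*S2(534,83),.201),tri([(t,*T2(608,410)),(s,*S2(534,83))]))
print("glass top s",atz(s,*S2(488,177),.146))
for n,p in dict(bl=(55,363),br=(183,335),fr=(237,580)).items(): print("base",n,atz(t,*T(*p),.01))
for n,p in dict(bl=(85,330),br=(157,320),fl=(95,423),fr=(165,412)).items(): print("head",n,atz(t,*T(*p),.156))
for n,p in dict(bl=(460,378),br=(572,386),fr=(614,455),fl=(458,450)).items(): print("rack",n,atz(t,*T2(*p),.068))
print("tab scene",[atz(s,*S(268,90),z).round(3) for z in(.1,.12,.14)])
print("tab top",[atz(t,*T(145,525),z).round(3) for z in(.1,.12,.14)])
print("bottle",atz(t,262*.64,271*.64,.142),"pot",atz(t,265*.64,319*.64,.058))
E
```

```text
spindle [0.57065089 0.10131084 0.156     ] [0.56676724 0.10750446 0.156     ] [0.57116855 0.1013782  0.15151558]
shaft top [ 0.44867187 -0.26275966  0.201     ] [ 0.44744195 -0.2573771   0.201     ] [ 0.44918228 -0.26320485  0.19840123]
glass top s [ 0.44989157 -0.1796805   0.146     ]
base bl [0.65933941 0.18416864 0.01      ]
base br [0.68819521 0.06742315 0.01      ]
base fr [0.46377407 0.013225   0.01      ]
head bl [0.66002534 0.14797895 0.156     ]
head br [0.66995409 0.08798059 0.156     ]
head fl [0.58158779 0.13738272 0.156     ]
head fr [0.59220137 0.07938006 0.156     ]
rack bl [ 0.48300092 -0.16257997  0.068     ]
rack br [ 0.47824257 -0.26040112  0.068     ]
rack fr [ 0.41888887 -0.29691023  0.068     ]
rack fl [ 0.42006154 -0.16132411  0.068     ]
tab scene [array([0.535, 0.027, 0.1  ]), array([0.518, 0.055, 0.12 ]), array([0.502, 0.083, 0.14 ])]
tab top [array([0.503, 0.095, 0.1  ]), array([0.501, 0.095, 0.12 ]), array([0.499, 0.094, 0.14 ])]
bottle [0.55296215 0.34173423 0.142     ] pot [0.45583746 0.3466473  0.058     ]
```

Call:
carry_out:
  steps:
    - [[3.5,3.0,1.0],0,0]
    - [[3.5,3.0,1.0],0,0.5]
    - [[3.5,3.0,1.0],0,1]
    - [[3.5,3.0,1.0],0,1]
    - [[3.5,3.0,1.0],0,1]
    - [[3.5,3.0,1.0],0,1]
    - [[3.5,3.0,1.0],0,1]
    - [[3.5,3.0,1.0],0,1]
    - [[0.5,4.5,0],0,1]
    - [[0.5,4.5,0],0,1]

```text
time: 1.1
position: [0.4594, -0.2642, 0.2982]
tool_rot: [0.79, -0.613, -0.002, -0.002]
ft_force: [0.8, -0.2, 0.1]
grip_width: 0.0232
```

Run:
```python
from h import *
grab("wrist","pics/w1.png"); c=load("pics/w1.png"); print(c["eye"],np.round(c["rotation"],2).tolist(),c["fx"],c["k1"])
for P in[(.449,-.263,.201),(.45,-.18,.146)]: print(proj(c,P))
```

```text
[0.5397291663251415, -0.24541863999523436, 0.4605944756082814] [[0.25, 0.92, 0.29], [-0.97, 0.24, 0.07], [-0.01, -0.3, 0.96]] 305.4845604749961 -0.06263771953545609
[247.65364029 210.50506942]
[172.91128017 173.68523661]
```

View pics/w1.png

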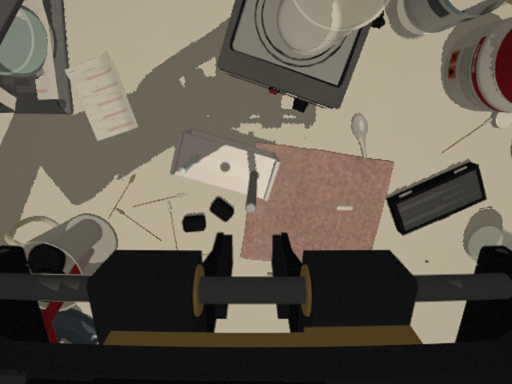

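Call:
carry_out:
  steps:
    - [[0.4,4.4,0.0],0,1]
    - [[0.4,4.4,0.0],0,1]
    - [[0.4,4.4,0.0],0,1]
    - [[0.4,4.4,0.0],0,1]
    - [[0.4,4.4,0.0],0,1]
    - [[0.4,4.4,0.0],0,1]
    - [[0.4,4.4,0.0],0,1]
    - [[0.4,3.0,0.0],0,1]
    - [[0,0,0],0,1]

```text
time: 2.05
position: [0.4885, 0.0916, 0.296]
tool_rot: [0.792, -0.61, -0.006, -0.005]
ft_force: [-0.1, -0.2, -0.4]
grip_width: 0.0004
```

Run:
```python
from h import *
c=grab("wrist","pics/w2.png"); c=load("pics/w2.png"); print(robot.get_obs()["position"],c["eye"])
w=load("pics/w1.png"); print("shaft",atz(w,250,209,.201), "hole",atz(w,225,167,.068))
for P in[(.57,.102,.156),(.502,.0855,.128)]: print(proj(c,P))
i=cv2.imread("pics/w2.png"); cv2.imwrite("pics/w2b.png",cv2.resize(i,(800,600),interpolation=2))
```

```text
[0.48827119 0.09009713 0.29588843] [0.5692854496964396, 0.1095126480802739, 0.45828273931013314]
shaft [ 0.45092132 -0.26469401  0.201     ] hole [ 0.4535491  -0.22863447  0.068     ]
[264.70854107 104.68958284]
[262.16791635 170.49632469]
```

View pics/w2b.png

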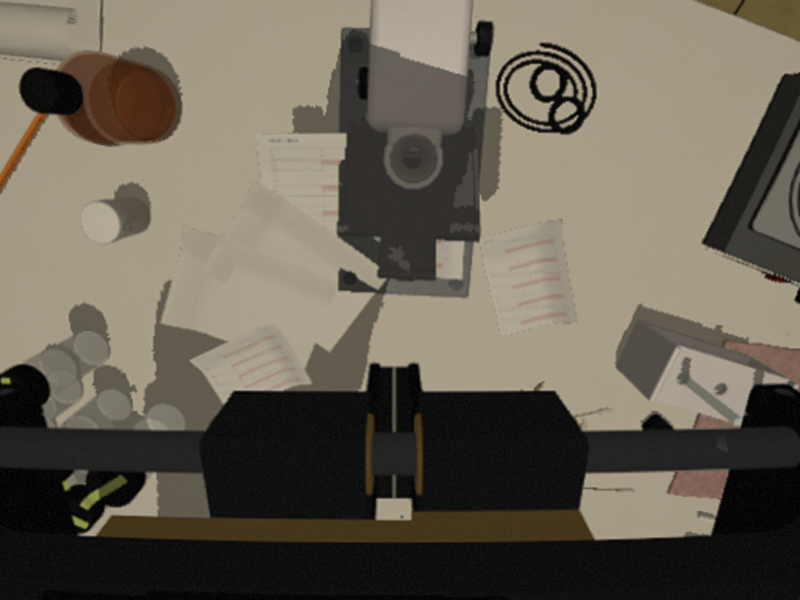

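The collar is at view (414,158), the tab's front edge at (407,278), and the mixer is aligned with the gripper to within about a degree.

Run:
```python
from h import *
c=load("pics/w2.png");k=.64
sp=atz(c,414*k,158*k,.156);print("spindle",sp)
f=[atz(c,339*k,288*k,.01),atz(c,468*k,296*k,.01),atz(c,487*k,60*k,.01)];print(f)
y=np.arctan2(*(f[2]-f[1])[1::-1]);l=f[0]-f[1];print("yaw",np.degrees(y),np.degrees(np.arctan2(-l[0],l[1])))
yw=np.radians(14);ex=np.array([np.cos(yw),np.sin(yw)]);ey=np.array([-ex[1],ex[0]])
S=np.array([.572,.1025])
H=S+.028*ex
for th in np.arange(.45,.86,.05):
    r,h=.139,.0065
    P=np.r_[H-ex*(r*np.cos(th)-h*np.sin(th)),.05+r*np.sin(th)+h*np.cos(th)]
    print(round(th,2),P.round(3),(proj(c,P)/k).round(1))
print("hinge",H)
for th in(.7,.6,.5,.4,.3,.2,.15,.1,.05,0):
    P=H-ex*((.118)*np.cos(th)-.005*np.sin(th)-.0095*(th>.1)*1); hx=.118*np.cos(th)-.005*np.sin(th)
    print(th,"xy cm",(P*100).round(1),"TCP z",round(100*(.05+.118*np.sin(th)+.005*np.cos(th)+.022),1))
```

```text
spindle [0.57322064 0.10263565 0.156     ]
[array([0.43964891, 0.13766949, 0.01      ]), array([0.46427965, 0.01424066, 0.01      ]), array([0.67003385, 0.06028423, 0.01      ])]
yaw 12.613805317452249 11.28536993514683
0.45 [0.48  0.08  0.116] [409.3 292.6]
0.5 [0.484 0.081 0.122] [409.5 290.1]
0.55 [0.487 0.081 0.128] [409.8 287.2]
0.6 [0.491 0.082 0.134] [410.1 283.6]
0.65 [0.496 0.083 0.139] [410.3 279.4]
0.7 [0.5   0.085 0.145] [410.6 274.6]
0.75 [0.505 0.086 0.15 ] [410.9 269.2]
0.8 [0.51  0.087 0.154] [411.3 263.1]
0.85 [0.515 0.088 0.159] [411.6 256.3]
hinge [0.59916828 0.10927381]
0.7 xy cm [52.4  9.1] TCP z 15.2
0.6 xy cm [51.7  8.9] TCP z 14.3
0.5 xy cm [51.   8.7] TCP z 13.3
0.4 xy cm [50.5  8.6] TCP z 12.3
0.3 xy cm [50.   8.5] TCP z 11.2
0.2 xy cm [49.7  8.4] TCP z 10.0
0.15 xy cm [49.6  8.4] TCP z 9.5
0.1 xy cm [48.6  8.1] TCP z 8.9
0.05 xy cm [48.5  8.1] TCP z 8.3
0 xy cm [48.5  8.1] TCP z 7.7
```

Call:
carry_out:
  steps:
    - [[0.7,0,-3.2],-1,1]
    - [[0.7,0,-3.2],-1,1]
    - [[0.8,0,-3.2],0,1]
    - [[0.8,0,-2.6],0,1]
    - [[0,0,-0.6],0,1]
    - [[0,0,0],0,1]

```text
time: 2.7
position: [0.5199, 0.0822, 0.1648]
tool_rot: [0.779, -0.627, -0.003, -0.003]
ft_force: [-0.8, -0.1, 0.9]
grip_width: 0.0002
```

Call:
carry_out:
  steps:
    - [[-0.1,0.7,-0.8],0,1]
    - [[0,0.1,-0.8],0,1]
    - [[-0.4,0,-0.8],0,1]
    - [[-0.5,0,-0.8],0,1]
    - [[-0.4,0,-0.8],0,1]

```text
time: 3.2
position: [0.5076, 0.0896, 0.1268]
tool_rot: [0.779, -0.627, 0.001, -0.006]
ft_force: [0.2, 0.0, -0.3]
grip_width: 0.0004
```

Call:
carry_out:
  steps:
    - [[-0.3,-0.1,-0.8],0,1]
    - [[-0.3,-0.1,-0.8],0,1]
    - [[-0.2,-0.1,-0.6],0,1]

```text
time: 3.5
position: [0.4977, 0.0868, 0.1029]
tool_rot: [0.779, -0.627, 0.0, -0.006]
ft_force: [0.6, 0.6, 0.6]
grip_width: 0.0003
```

Run:
```python
from h import *
grab("scene","pics/s3.png");grab("wrist","pics/w3.png")
a=cv2.imread("pics/s3.png")[165:265,185:295];b=cv2.imread("pics/w3.png")[100:320,160:370]
cv2.imwrite("pics/s3b.png",np.hstack([cv2.resize(a,(400,364),interpolation=2),cv2.resize(b,(347,364),interpolation=2)]))
print(robot.get_obs()["ft_force"],robot.get_obs()["position"])
```

```text
[ 0.44028739 -0.16660113 -0.07344012] [0.49732274 0.08668553 0.10261373]
```

View pics/s3b.png

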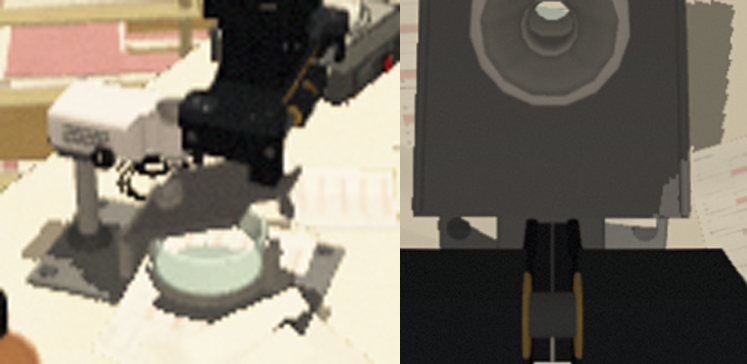

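The scene crop shows the fingertips on the tab with the lid lowered, and the wrist crop shows them centred on the tab (552 between 502 and 602). I'll carry on down.

Call:
carry_out:
  steps:
    - [[-0.3,-0.1,-0.6],0,1]
    - [[-0.3,-0.1,-0.5],0,1]
    - [[-0.2,-0.1,-0.5],0,1]
    - [[-0.2,0,-0.3],0,1]

```text
time: 4.0
position: [0.4887, 0.0833, 0.0828]
tool_rot: [0.779, -0.627, 0.001, -0.006]
ft_force: [0.8, 0.6, 0.7]
grip_width: 0.0007
```

Call:
carry_out:
  steps:
    - [[0,0,-0.3],0,1]
    - [[0,0,-0.2],0,1]

```text
time: 4.2
position: [0.488, 0.0831, 0.0772]
tool_rot: [0.779, -0.627, 0.001, -0.006]
ft_force: [-0.4, -0.6, 0.3]
grip_width: 0.0004
```

Call:
carry_out:
  steps:
    - [[0,0,-0.2],0,1]
    - [[0,0,-0.2],0,1]

```text
time: 4.4
position: [0.4879, 0.0832, 0.0729]
tool_rot: [0.779, -0.627, 0.001, -0.006]
ft_force: [-0.5, -0.4, 0.3]
grip_width: 0.0007
```

Run:
```python
from h import *
grab("scene","pics/s4.png");grab("wrist","pics/w4.png")
a=cv2.imread("pics/s4.png")[165:265,185:295];b=cv2.imread("pics/w4.png")[100:320,160:370]
cv2.imwrite("pics/s4b.png",np.hstack([cv2.resize(a,(440,400),interpolation=2),cv2.resize(b,(360,400),interpolation=2)]))
print(robot.get_obs()["ft_force"],robot.get_obs()["position"])
```

```text
[-0.38423219  0.31469539  0.68016089] [0.48776388 0.08316874 0.07274922]
```

View pics/s4b.png

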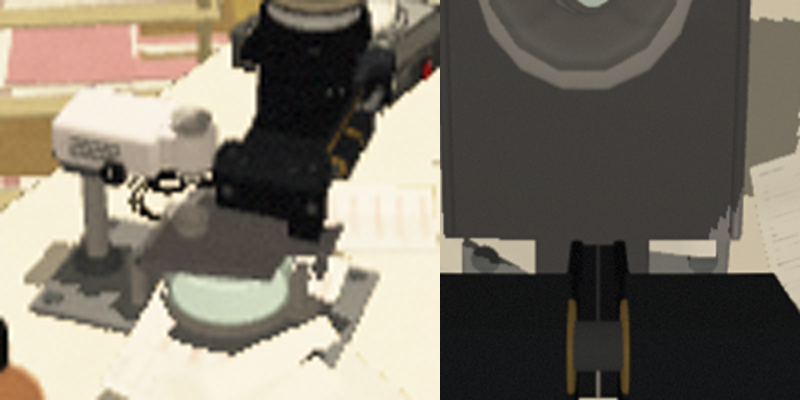

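Run:
```python
from h import *
s=load("pics/s4.png")
yw=np.radians(12.8);ex=np.array([np.cos(yw),np.sin(yw)]);ey=np.array([-ex[1],ex[0]])
S=np.array([.572,.1025]);H=S+.028*ex
o=robot.get_obs();q=R.from_quat(o["tool_rot"]);tip=o["position"]+q.apply([0,0,.022])
f=lambda P:((proj(s,P)-[185,165])*4).round(0)
print("tip",tip,f(tip),"spindle",f(np.r_[S,.156]))
for th in(0,.1,.2,.3,.4):
    g=lambda r,y,h:np.r_[H-ex*(r*np.cos(th)-h*np.sin(th))+ey*y,.05+r*np.sin(th)+h*np.cos(th)]
    print(th,"tabfront L,R",f(g(.139,.02,.005)),f(g(.139,-.02,.005)),"lidcorner L",f(g(.105,.05,.005)),"sleeve",f(g(.028,0,.017)))
```

```text
tip [0.48794302 0.08334689 0.05075067] [303. 260.] spindle [190. 116.]
0 tabfront L,R [328. 277.] [343. 246.] lidcorner L [269. 292.] sleeve [192. 219.]
0.1 tabfront L,R [327. 261.] [342. 230.] lidcorner L [268. 280.] sleeve [190. 216.]
0.2 tabfront L,R [324. 245.] [339. 214.] lidcorner L [265. 267.] sleeve [187. 213.]
0.3 tabfront L,R [319. 228.] [335. 198.] lidcorner L [261. 255.] sleeve [184. 209.]
0.4 tabfront L,R [312. 212.] [328. 182.] lidcorner L [256. 242.] sleeve [181. 206.]
```

Call:
carry_out:
  steps:
    - [[0,0,-0.2],0,1]
    - [[0,0,-0.2],0,1]

```text
time: 4.7
position: [0.4881, 0.0832, 0.0688]
tool_rot: [0.779, -0.627, 0.001, -0.006]
ft_force: [0.3, 0.4, -0.2]
grip_width: 0.0007
```

Run:
```python
from h import *
c=grab("wrist","pics/w5.png");c=load("pics/w5.png");grab("scene","pics/s5.png")
o=robot.get_obs();q=R.from_quat(o["tool_rot"])
for e in(0,.01,.022,.03): print(e,proj(c,o["position"]+q.apply([0,0,e])),proj(c,o["position"]+q.apply([0,.0095,e])),proj(c,o["position"]+q.apply([0,-.0095,e])))
b=cv2.imread("pics/w5.png")[60:320,160:370];a=cv2.imread("pics/s5.png")[165:265,185:295]
cv2.imwrite("pics/w5b.png",np.hstack([cv2.resize(b,(420,520),interpolation=2),cv2.copyMakeBorder(cv2.resize(a,(380,345),interpolation=2),0,175,0,0,0)]))
print(o["ft_force"],o["moment"],o["joint_torque"])
```

```text
0 [250.79107034 250.0913794 ] [250.83022538 264.36172165] [250.7508783 235.3204063]
0.01 [250.85752496 242.69590964] [250.89357689 256.38909865] [250.82057077 228.5526372 ]
0.022 [250.92906845 234.7390647 ] [250.96193033 247.79237298] [250.89543442 221.28710235]
0.03 [250.97245743 229.91595874] [251.00345956 242.57199628] [250.94075501 216.89093441]
[ 0.01511188 -0.58490062 -1.12137315] [-0.06076235  0.02485141  0.02797945] [ 8.89837247e-03 -3.78203523e+01 -8.04855466e+00  5.40457992e-02
 -1.02685627e-01 -4.55968930e-04]
```

View pics/w5b.png

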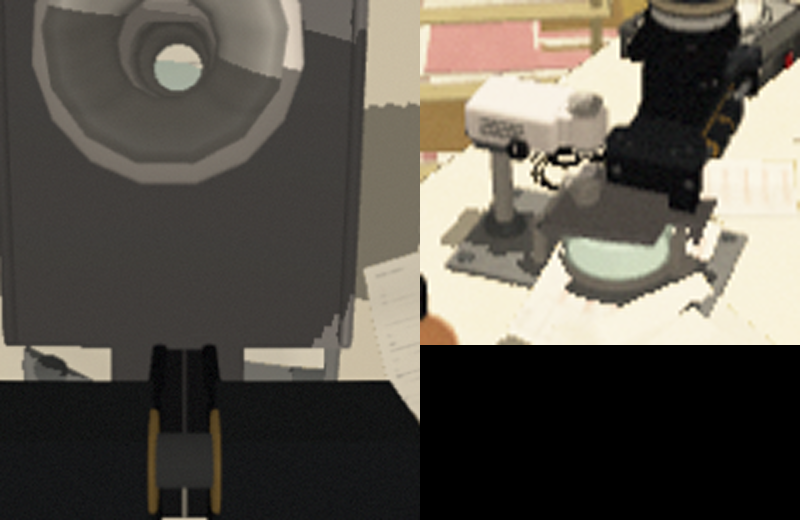

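Call:
carry_out:
  steps:
    - [[0,0,-0.2],0,1]
    - [[0,0,-0.2],0,1]

```text
time: 5.0
position: [0.488, 0.0832, 0.0647]
tool_rot: [0.779, -0.627, 0.001, -0.006]
ft_force: [-1.5, -0.4, 6.2]
grip_width: 0.0003
```

Now the catch force shows (6 N). Press on in small steps.

Call:
carry_out:
  steps:
    - [[0,0,-0.2],0,1]
    - [[0,0,-0.2],0,1]

```text
time: 5.2
position: [0.4877, 0.0831, 0.0625]
tool_rot: [0.779, -0.627, 0.001, -0.006]
ft_force: [-4.0, -0.0, 19.1]
grip_width: 0.0005
```

Call:
carry_out:
  steps:
    - [[0,0,-0.2],0,1]

```text
time: 5.3
position: [0.4876, 0.0831, 0.0621]
tool_rot: [0.779, -0.627, 0.001, -0.006]
ft_force: [-2.8, 0.6, 19.0]
grip_width: 0.0004
```

Call:
carry_out:
  steps:
    - [[0,0,-0.3],0,1]
    - [[0,0,-0.3],0,1]

```text
time: 5.5
position: [0.4873, 0.083, 0.0595]
tool_rot: [0.779, -0.626, 0.002, -0.006]
ft_force: [-2.0, 0.4, 7.9]
grip_width: 0.0007
```

Call:
carry_out:
  steps:
    - [[0,0,-0.3],0,1]
    - [[0,0,-0.2],0,1]

```text
time: 5.7
position: [0.4877, 0.083, 0.0551]
tool_rot: [0.779, -0.626, 0.002, -0.006]
ft_force: [0.4, 0.2, 0.6]
grip_width: 0.0005
```

Call:
carry_out:
  steps:
    - [[0,0,-0.2],0,1]
    - [[0,0,-0.2],0,1]

```text
time: 5.9
position: [0.4878, 0.083, 0.0535]
tool_rot: [0.78, -0.626, 0.003, -0.007]
ft_force: [-6.1, -1.2, 34.3]
grip_width: 0.0004
```

Call:
carry_out:
  steps:
    - [[0,0,0.5],0,1]
    - [[0,0,2.0],0,1]
    - [[-1,0,4.0],0,1]
    - [[-1,-2,4.5],0,1]
    - [[-1,-4,3.0],0,1]
    - [[0,-4,2.0],0,1]
    - [[0,0,0],0,1]

```text
time: 6.6
position: [0.4576, -0.0196, 0.2172]
tool_rot: [0.781, -0.625, 0.003, -0.006]
ft_force: [0.8, 0.3, 0.1]
grip_width: 0.0007
```

Run:
```python
from h import *
grab("wrist","pics/w6.png");grab("scene","pics/s6.png")
o=robot.get_obs();print(o["time"],o["position"],o["ft_force"],robot.tip_extent)
s=load("pics/s6.png");q=R.from_quat(o["tool_rot"])
f=lambda P:((proj(s,P)-[190,130])*[5,5]).round(0)
for e in(0,.01,.022): print(e,f(o["position"]+q.apply([0,0,e])))
yw=np.radians(12.8);ex=np.array([np.cos(yw),np.sin(yw)]);ey=np.array([-ex[1],ex[0]])
S=np.array([.572,.1025]);H=S+.028*ex
for th in(0,.05,.1):
    g=lambda r,y,h:np.r_[H-ex*(r*np.cos(th)-h*np.sin(th))+ey*y,.05+r*np.sin(th)+h*np.cos(th)]
    print(th,"tabfront L,R",f(g(.139,.02,.005)),f(g(.139,-.02,.005)),"lidcorner L",f(g(.105,.05,.005)),"sleeve",f(g(.028,0,.017)))
a=cv2.imread("pics/s6.png")[130:250,190:330]
cv2.imwrite("pics/s6b.png",cv2.resize(a,(700,600),interpolation=2))
```

```text
6.7 [ 0.45466197 -0.01593562  0.21463406] [-0.05356639 -0.38500862 -0.75292609] 0.022
0 [496. 198.]
0.01 [495. 213.]
0.022 [494. 232.]
0 tabfront L,R [385. 521.] [404. 483.] lidcorner L [311. 540.] sleeve [215. 449.]
0.05 tabfront L,R [384. 511.] [404. 473.] lidcorner L [311. 532.] sleeve [214. 447.]
0.1 tabfront L,R [383. 501.] [403. 463.] lidcorner L [310. 525.] sleeve [212. 445.]
```

View pics/s6b.png

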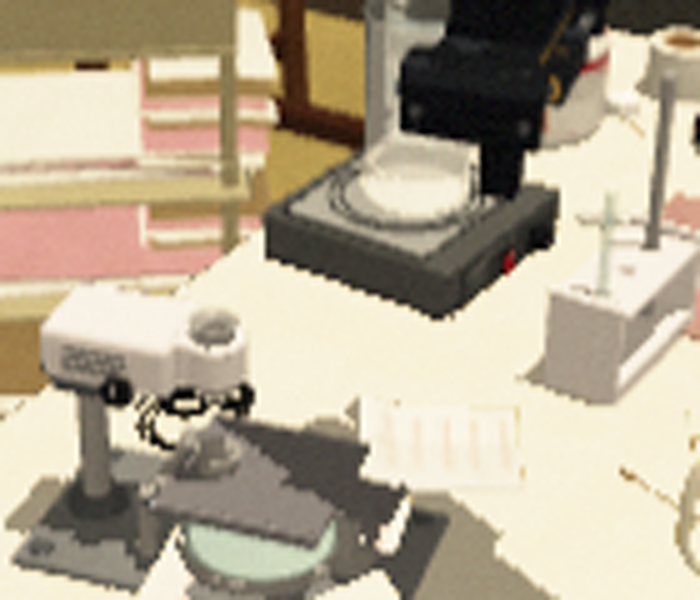

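Call:
carry_out:
  steps:
    - [[0,-3.5,2.0],0,0.8]
    - [[0,-4.3,1.5],0,0.5]
    - [[0,-4.3,0.5],0,0.3]
    - [[0,-4.3,0],0,0.3]
    - [[0,-4.3,0],0,0.3]
    - [[0,-3.0,0],0,0.3]
    - [[0,-1.0,0],0,0.3]
    - [[0,0,0],0,0.3]

```text
time: 7.5
position: [0.4506, -0.2573, 0.2432]
tool_rot: [0.786, -0.618, -0.015, -0.006]
ft_force: [0.2, 0.5, -1.1]
grip_width: 0.0558
```

Run:
```python
from h import *
grab("wrist","pics/w7.png");c=load("pics/w7.png")
o=robot.get_obs();print(o["time"],o["position"],o["tool_rot"],o["grip_width"])
q=R.from_quat(o["tool_rot"])
w=o["grip_width"]/2
for e in(0,.022): print(e,[proj(c,o["position"]+q.apply([x,y,e])).round(0) for x in(-w,w) for y in (-.0095,.0095)])
print(proj(c,(.451,-.264,.201)))
a=cv2.imread("pics/w7.png")[120:300,140:380]
cv2.imwrite("pics/w7b.png",cv2.resize(a,(800,600),interpolation=2))
```

```text
7.55 [ 0.45033097 -0.25626641  0.2431001 ] [ 0.78634348 -0.6175663  -0.01557577 -0.00576058] 0.057554759313514364
0 [array([199., 235.]), array([201., 264.]), array([298., 235.]), array([297., 264.])]
0.022 [array([205., 221.]), array([206., 248.]), array([294., 221.]), array([292., 248.])]
[262.01231583 224.24412346]
```

View pics/w7b.png

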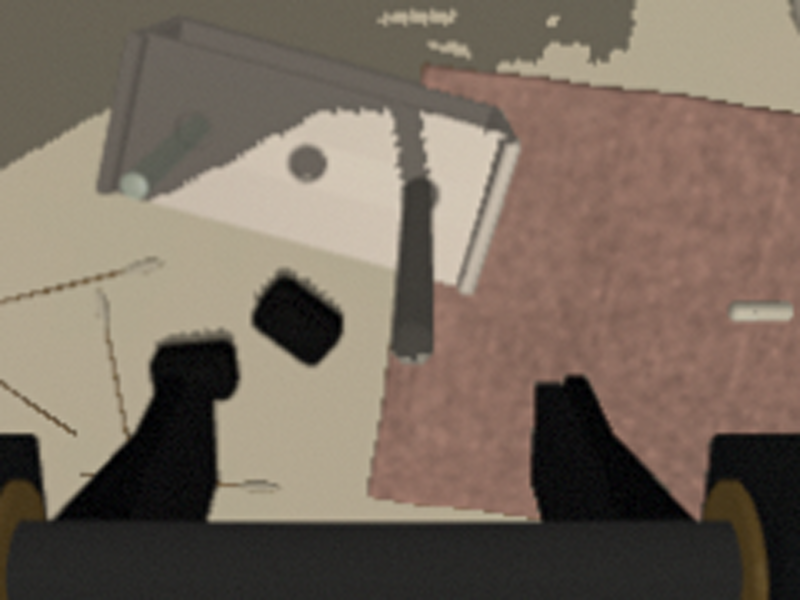

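Call:
carry_out:
  steps:
    - [[0,-0.45,0],0,0.3]
    - [[0.05,-0.45,0],0,0.3]
    - [[0,0,0],0,0.3]

```text
time: 7.85
position: [0.4507, -0.2602, 0.2419]
tool_rot: [0.788, -0.615, -0.018, -0.006]
ft_force: [-0.2, -0.3, 0.5]
grip_width: 0.0604
```

```bash
cat > st.py <<'E'
from h import *
o=robot.get_obs();m=R.from_quat(o["tool_rot"]).as_matrix()
print(o["time"],o["position"].round(4),"toolz",m[:,2].round(4),"jaw ang",np.degrees(np.arctan2(m[1,0],m[0,0])).round(1),"jaw z",m[2,0].round(4),o["ft_force"].round(1),o["moment"].round(3),o["grip_width"].round(4))
E
python3 st.py
```

```text
Traceback (most recent call last):
  File "st.py", line 3, in <module>
    print(o["time"],o["position"].round(4),"toolz",m[:,2].round(4),"jaw ang",np.degrees(np.arctan2(m[1,0],m[0,0])).round(1),"jaw z",m[2,0].round(4),o["ft_force"].round(1),o["moment"].round(3),o["grip_width"].round(4))
                                                                                                                                                                                                ^^^^^^^^^^^^^^^^^^^^^
AttributeError: 'float' object has no attribute 'round'
```

```bash
sed -i 's/,o\["grip_width"\].round(4)/,round(float(o["grip_width"]),4)/' st.py; python3 st.py
```

```text
7.85 [ 0.4507 -0.2602  0.2419] toolz [-0.0205  0.0324 -0.9993] jaw ang -76.0 jaw z -0.0364 [-0.2 -0.3  0.5] [-0.061 -0.014 -0.01 ] 0.0604
```

Call:
carry_out:
  steps:
    - [[0,0,1.5],0,0.3]
    - [[0,0,1.5],0,0.3]
    - [[0,0,0],0,0.3]

```text
time: 8.15
position: [0.4505, -0.2572, 0.2725]
tool_rot: [0.789, -0.614, -0.019, -0.007]
ft_force: [0.6, 0.4, 0.6]
grip_width: 0.0609
```

Call:
carry_out:
  steps:
    - [[0,4,0],0,0.3]
    - [[0,4,0],0,0.3]
    - [[0,0,0],0,0.3]
    - [[0,0,0],0,0.3]

```text
time: 8.55
position: [0.4501, -0.1741, 0.2716]
tool_rot: [0.789, -0.614, -0.019, -0.007]
ft_force: [-0.2, -0.0, -0.1]
grip_width: 0.0609
```

```bash
python3 st.py
```

```text
8.55 [ 0.4501 -0.1741  0.2716] toolz [-0.0209  0.0337 -0.9992] jaw ang -75.8 jaw z -0.0378 [-0.2 -0.  -0.1] [-0.003 -0.015  0.015] 0.0609
```

Call:
carry_out:
  steps:
    - [[0,-1,0],0,0.3]
    - [[0,-1,0],0,0.3]
    - [[0,-1,0],0,0.3]
    - [[0,-1,0],0,0.3]
    - [[0,-1,0],0,0.3]
    - [[0,-1,0],0,0.3]
    - [[0,-1,0],0,0.3]
    - [[0,-1,0],0,0.3]
    - [[0,0,0],0,0.3]

```text
time: 9.45
position: [0.45, -0.2669, 0.2706]
tool_rot: [0.787, -0.616, -0.018, -0.006]
ft_force: [-0.2, 1.0, 0.2]
grip_width: 0.0606
```

```bash
python3 st.py
```

```text
9.45 [ 0.45   -0.2669  0.2706] toolz [-0.0204  0.0315 -0.9993] jaw ang -76.1 jaw z -0.0354 [-0.2  1.   0.2] [-0.02   0.001  0.045] 0.0606
```

```bash
python3 -c "
from h import *
o=robot.get_obs();q=o['q'];print(q.round(4),q[1]+q[2]+q[4]-np.pi)"
```

```text
[-0.7544  0.3468  1.6016  0.0095  1.2296  0.5708] 0.03643289296540342
```

Call:
carry_out:
  steps:
    - [[0,4.5,2],0,0.3]
    - [[0,4.5,0],0,0.3]
    - [[0,4.5,0],0,0.3]
    - [[0,4.5,0],0,0.3]

```text
time: 9.85
position: [0.451, -0.0882, 0.2908]
tool_rot: [0.784, -0.621, -0.016, -0.007]
ft_force: [1.2, 0.5, 1.1]
grip_width: 0.0609
```

Call:
carry_out:
  steps:
    - [[0,4.5,0],0,0.3]
    - [[0,4.5,0],0,0.3]
    - [[0,4.5,0],0,0.3]
    - [[0,0,0],0,0.3]

```text
time: 10.25
position: [0.4481, 0.058, 0.2916]
tool_rot: [0.786, -0.618, -0.017, -0.008]
ft_force: [0.0, -0.2, -0.6]
grip_width: 0.0611
```

```bash
python3 st.py; python3 -c "
from h import *
o=robot.get_obs();q=o['q'];print(q.round(4),q[1]+q[2]+q[4]-np.pi)"
```

```text
10.25 [0.4481 0.058  0.2916] toolz [-0.0171  0.0338 -0.9993] jaw ang -76.4 jaw z -0.0369 [ 0.  -0.2 -0.6] [-0.037  0.059 -0.019] 0.0611
[-0.1412  0.2074  1.7452  0.0332  1.2109  1.1801] 0.021876237960357425
```

Call:
carry_out:
  steps:
    - [[0,-4.5,0],0,0.3]
    - [[0,0,0],0,0.3]
    - [[0,0,0],0,0.3]

```text
time: 10.55
position: [0.4477, 0.0143, 0.292]
tool_rot: [0.788, -0.615, -0.017, -0.008]
ft_force: [-0.2, 0.1, 0.4]
grip_width: 0.0605
```

Call:
carry_out:
  steps:
    - [[0,0,4.5],0,0.3]
    - [[0,0,0],0,0.3]
    - [[0,0,0],0,0.3]

```text
time: 10.85
position: [0.4467, 0.0139, 0.3375]
tool_rot: [0.788, -0.616, -0.018, -0.007]
ft_force: [-0.5, 0.4, -0.9]
grip_width: 0.0608
```

Call:
carry_out:
  steps:
    - [[4.5,0,0],0,0.3]
    - [[0,0,0],0,0.3]
    - [[0,0,0],0,0.3]

```text
time: 11.15
position: [0.4908, 0.0145, 0.3354]
tool_rot: [0.787, -0.616, -0.02, -0.006]
ft_force: [-0.3, -0.1, -1.3]
grip_width: 0.0608
```

Call:
carry_out:
  steps:
    - [[-4.5,0,0],0,0.3]
    - [[0,0,0],0,0.3]
    - [[0,0,0],0,0.3]

```text
time: 11.45
position: [0.4409, 0.0153, 0.3315]
tool_rot: [0.787, -0.616, -0.025, -0.004]
ft_force: [0.9, 0.6, 0.3]
grip_width: 0.0606
```

Call:
carry_out:
  steps:
    - [[0,0,-4.5],0,0.3]
    - [[0,0,0],0,0.3]
    - [[0,0,0],0,0.3]

```text
time: 11.75
position: [0.4418, 0.0152, 0.2875]
tool_rot: [0.787, -0.616, -0.023, -0.005]
ft_force: [0.7, -0.7, 0.0]
grip_width: 0.061
```

Call:
carry_out:
  steps:
    - [[0,0,0],8,0.3]
    - [[0,0,0],0,0.3]
    - [[0,0,0],0,0.3]

```text
time: 12.05
position: [0.4449, 0.0147, 0.2916]
tool_rot: [0.829, -0.559, -0.02, -0.005]
ft_force: [0.3, -0.2, 0.0]
grip_width: 0.0612
```

Call:
carry_out:
  steps:
    - [[0,0,0],-8,0.3]
    - [[0,0,0],0,0.3]
    - [[0,0,0],0,0.3]

```text
time: 12.35
position: [0.4469, 0.0143, 0.2944]
tool_rot: [0.786, -0.618, -0.017, -0.008]
ft_force: [0.2, 0.6, 0.9]
grip_width: 0.0608
```

Call:
carry_out:
  steps:
    - [[4.5,0,0],0,0.3]
    - [[4.5,0,0],0,0.3]
    - [[4.5,0,0],0,0.3]
    - [[0,0,0],0,0.3]
    - [[0,0,0],0,0.3]

```text
time: 12.85
position: [0.5837, 0.015, 0.294]
tool_rot: [0.788, -0.615, -0.019, -0.007]
ft_force: [-0.5, 0.6, 0.3]
grip_width: 0.0611
```

Call:
carry_out:
  steps:
    - [[-1.5,0,0],0,0.3]
    - [[-1.5,0,0],0,0.3]
    - [[-1.5,0,0],0,0.3]
    - [[-1.5,0,0],0,0.3]
    - [[-1,0,0],0,0.3]
    - [[0,0,0],0,0.3]

```text
time: 13.45
position: [0.5047, 0.0158, 0.2941]
tool_rot: [0.789, -0.614, -0.021, -0.005]
ft_force: [-0.1, -0.2, -0.3]
grip_width: 0.0609
```

Call:
carry_out:
  steps:
    - [[0,-4.5,0],0,0.3]
    - [[0,-4.5,0],0,0.3]
    - [[0,-4.5,0],0,0.3]
    - [[0,0,0],0,0.3]
    - [[0,0,0],0,0.3]

```text
time: 13.95
position: [0.5056, -0.1229, 0.2959]
tool_rot: [0.791, -0.612, -0.018, -0.007]
ft_force: [0.2, 0.7, -0.5]
grip_width: 0.0608
```

Call:
carry_out:
  steps:
    - [[0,0,0],8,0.3]
    - [[0,0,0],8,0.3]
    - [[0,0,0],0,0.3]
    - [[0,0,0],0,0.3]

```text
time: 14.35
position: [0.506, -0.1199, 0.296]
tool_rot: [0.87, -0.492, -0.019, -0.005]
ft_force: [0.2, -0.0, 0.6]
grip_width: 0.0608
```

Call:
carry_out:
  steps:
    - [[0,0,0],-8,0.3]
    - [[0,0,0],-8,0.3]
    - [[0,0,0],0,0.3]
    - [[0,0,0],0,0.3]

```text
time: 14.75
position: [0.5061, -0.1169, 0.2962]
tool_rot: [0.79, -0.613, -0.018, -0.008]
ft_force: [0.4, -0.9, -0.7]
grip_width: 0.0611
```

```bash
python3 st.py
```

```text
14.75 [ 0.5061 -0.1169  0.2962] toolz [-0.0186  0.0342 -0.9992] jaw ang -75.6 jaw z -0.0378 [ 0.4 -0.9 -0.7] [ 0.003 -0.002  0.014] 0.0611
```

Call:
carry_out:
  steps:
    - [[0,0,0],0,1]
    - [[0,0,0],0,1]
    - [[0,0,0],0,1]
    - [[0,0,0],0,1]
    - [[0,0,0],0,1]

```text
time: 15.25
position: [0.5062, -0.1164, 0.2962]
tool_rot: [0.791, -0.611, -0.018, -0.008]
ft_force: [-0.0, 0.2, 0.5]
grip_width: 0.0288
```

Call:
carry_out:
  steps:
    - [[0,0,0],0,0.3]
    - [[0,0,0],0,0.3]
    - [[0,0,0],0,0.3]
    - [[0,0,0],0,0.3]
    - [[0,0,0],0,0.3]

```text
time: 15.75
position: [0.5062, -0.1166, 0.2962]
tool_rot: [0.791, -0.611, -0.018, -0.008]
ft_force: [0.3, -0.0, 0.3]
grip_width: 0.0578
```

Call:
carry_out:
  steps:
    - [[-4.5,0,0],0,0.3]
    - [[-2.0,0,0],0,0.3]

```text
time: 15.95
position: [0.4422, -0.1171, 0.2955]
tool_rot: [0.792, -0.61, -0.017, -0.008]
ft_force: [0.8, -0.0, 0.3]
grip_width: 0.0607
```

Call:
carry_out:
  steps:
    - [[0,0,-4.0],0,0.3]
    - [[0,0,0],0,0.3]
    - [[0,0,0],0,0.3]

```text
time: 16.25
position: [0.4409, -0.1174, 0.2569]
tool_rot: [0.792, -0.611, -0.016, -0.008]
ft_force: [1.7, -0.7, 0.3]
grip_width: 0.0609
```

Call:
carry_out:
  steps:
    - [[0,0,4.0],0,0.3]
    - [[0,0,0],0,0.3]
    - [[0,0,0],0,0.3]

```text
time: 16.55
position: [0.4431, -0.1182, 0.3009]
tool_rot: [0.792, -0.61, -0.014, -0.008]
ft_force: [-0.5, -0.1, -0.7]
grip_width: 0.0608
```

```bash
python3 st.py
```

```text
16.55 [ 0.4431 -0.1182  0.3009] toolz [-0.0121  0.0305 -0.9995] jaw ang -75.3 jaw z -0.0326 [-0.5 -0.1 -0.7] [-0.001 -0.039 -0.021] 0.0608
```

Call:
carry_out:
  steps:
    - [[0,0,0],8,0.3]
    - [[0,0,0],8,0.3]
    - [[0,0,0],8,0.3]
    - [[0,0,0],8,0.3]
    - [[0,0,0],8,0.3]
    - [[0,0,0],8,0.3]
    - [[0,0,0],0,0.3]
    - [[0,0,0],0,0.3]

```text
time: 17.35
position: [0.4466, -0.1188, 0.3039]
tool_rot: [0.975, -0.22, -0.013, -0.003]
ft_force: [-0.7, -0.3, -0.3]
grip_width: 0.0609
```

```bash
python3 st.py
```

```text
17.35 [ 0.4466 -0.1188  0.3039] toolz [-0.0246  0.0108 -0.9996] jaw ang -25.4 jaw z -0.0268 [-0.7 -0.3 -0.3] [-0.018 -0.074 -0.001] 0.0609
```

Call:
carry_out:
  steps:
    - [[0,0,-4.0],0,0.3]
    - [[0,0,0],0,0.3]
    - [[0,0,4.0],0,0.3]
    - [[0,0,0],0,0.3]
    - [[0,0,0],0,0.3]

```text
time: 17.85
position: [0.4484, -0.1195, 0.3072]
tool_rot: [0.974, -0.224, -0.012, -0.002]
ft_force: [-1.0, -0.2, -1.1]
grip_width: 0.0609
```

```bash
python3 st.py
```

```text
17.85 [ 0.4484 -0.1195  0.3072] toolz [-0.022   0.0099 -0.9997] jaw ang -25.9 jaw z -0.0241 [-1.  -0.2 -1.1] [-0.045 -0.071  0.049] 0.0609
```

Call:
carry_out:
  steps:
    - [[0,0,-4.0],0,0.3]
    - [[0,0,0],0,0.3]
    - [[0,0,4.0],0,0.3]
    - [[0,0,0],0,0.3]
    - [[0,0,0],0,0.3]

```text
time: 18.35
position: [0.4502, -0.1204, 0.3122]
tool_rot: [0.974, -0.226, -0.009, -0.002]
ft_force: [-0.0, 0.2, -0.3]
grip_width: 0.061
```

```bash
python3 st.py
```

```text
18.35 [ 0.4502 -0.1204  0.3122] toolz [-0.0173  0.0076 -0.9998] jaw ang -26.1 jaw z -0.0189 [-0.   0.2 -0.3] [ 0.005 -0.051 -0.053] 0.061
```

Call:
carry_out:
  steps:
    - [[-0.5,0,-4.5],0,0.3]
    - [[0,0,0],0,0.3]
    - [[0,0,4.5],0,0.3]
    - [[0,0,0],0,0.3]
    - [[0,0,-4.5],0,0.3]
    - [[0,0,0],0,0.3]
    - [[0,0,4.5],0,0.3]
    - [[0,0,0],0,0.3]
    - [[0,0,0],0,0.3]

```text
time: 19.25
position: [0.4514, -0.1231, 0.3259]
tool_rot: [0.974, -0.227, -0.002, -0.0]
ft_force: [-0.3, 0.0, -0.1]
grip_width: 0.0611
```

```bash
python3 st.py
```

```text
19.25 [ 0.4514 -0.1231  0.3259] toolz [-0.0037  0.0012 -1.    ] jaw ang -26.2 jaw z -0.0039 [-0.3  0.  -0.1] [-0.007 -0.104  0.049] 0.0611
```

Call:
carry_out:
  steps:
    - [[-0.5,0,-4.5],0,0.3]
    - [[0,0,0],0,0.3]
    - [[0,0,4.5],0,0.3]
    - [[0,0,0],0,0.3]
    - [[0,0,-4.5],0,0.3]
    - [[0,0,0],0,0.3]
    - [[0,0,4.5],0,0.3]
    - [[0,0,0],0,0.3]
    - [[0,0,0],0,0.3]

```text
time: 20.15
position: [0.4542, -0.1264, 0.3432]
tool_rot: [0.974, -0.227, 0.008, 0.002]
ft_force: [0.2, 0.3, -0.3]
grip_width: 0.0609
```

```bash
python3 st.py
```

```text
20.15 [ 0.4542 -0.1264  0.3432] toolz [ 0.0144 -0.0076 -0.9999] jaw ang -26.2 jaw z 0.0163 [ 0.2  0.3 -0.3] [-0.006 -0.076 -0.01 ] 0.0609
```

Call:
carry_out:
  steps:
    - [[0,0,-4.5],0,0.3]
    - [[0,0,0],0,0.3]
    - [[0,0,0],0,0.3]

```text
time: 20.45
position: [0.4573, -0.1278, 0.3027]
tool_rot: [0.974, -0.227, 0.012, 0.003]
ft_force: [0.0, -0.9, 1.7]
grip_width: 0.0608
```

```bash
python3 st.py
```

```text
20.45 [ 0.4573 -0.1278  0.3027] toolz [ 0.0228 -0.0121 -0.9997] jaw ang -26.2 jaw z 0.0258 [ 0.  -0.9  1.7] [-0.041 -0.039  0.046] 0.0608
```

Call:
carry_out:
  steps:
    - [[-4.0,0,0],0,0.3]
    - [[0,0,0],0,0.3]
    - [[0,0,0],0,0.3]

```text
time: 20.75
position: [0.4187, -0.1291, 0.3069]
tool_rot: [0.974, -0.226, 0.015, 0.004]
ft_force: [1.0, -0.4, 0.0]
grip_width: 0.0608
```

```bash
python3 st.py
```

```text
20.75 [ 0.4187 -0.1291  0.3069] toolz [ 0.0273 -0.0148 -0.9995] jaw ang -26.2 jaw z 0.031 [ 1.  -0.4  0. ] [-0.033 -0.06  -0.006] 0.0608
```

Call:
carry_out:
  steps:
    - [[0,0,0],0,0.3]
    - [[0,0,0],0,0.3]
    - [[0,0,0],0,0.3]
    - [[0,0,0],0,0.3]

```text
time: 21.15
position: [0.422, -0.1304, 0.31]
tool_rot: [0.974, -0.226, 0.018, 0.005]
ft_force: [0.1, -0.7, -0.1]
grip_width: 0.0604
```

```bash
python3 st.py; python3 -c "
from h import *
o=robot.get_obs();print(o['q'].round(4),o['joint_velocities'].round(4),o['joint_torque'].round(2))"
```

```text
21.15 [ 0.422  -0.1304  0.31  ] toolz [ 0.0331 -0.018  -0.9993] jaw ang -26.1 jaw z 0.0376 [ 0.1 -0.7 -0.1] [-0.07  -0.056  0.017] 0.0604
[-0.5552  0.1465  1.7692  0.0023  1.1884 -0.0998] [ 0.0005  0.004  -0.0101  0.0007  0.001   0.0014] [-2.000e-02 -2.620e+01 -1.848e+01  7.000e-02 -9.000e-02  0.000e+00]
```

Call:
carry_out:
  steps:
    - [[0,0,0],0,0.3]
    - [[0,0,0],0,0.3]
    - [[0,0,0],0,0.3]
    - [[0,0,0],0,0.3]

```text
time: 21.55
position: [0.4224, -0.1303, 0.3097]
tool_rot: [0.974, -0.226, 0.018, 0.005]
ft_force: [-0.4, -0.1, -0.8]
grip_width: 0.061
```

```bash
python3 st.py; python3 -c "
from h import *
o=robot.get_obs();print(o['q'].round(4),o['joint_velocities'].round(4),o['joint_torque'].round(2))"
```

```text
21.55 [ 0.4224 -0.1303  0.3097] toolz [ 0.0324 -0.0175 -0.9993] jaw ang -26.1 jaw z 0.0368 [-0.4 -0.1 -0.8] [ 0.004 -0.085 -0.042] 0.061
[-0.5547  0.1477  1.7685  0.0024  1.1886 -0.0997] [ 0.0001  0.003   0.0018  0.0011 -0.0006  0.0008] [  0.   -26.14 -18.46   0.08  -0.09   0.  ]
```

Call:
carry_out:
  steps:
    - [[0,0,4.0],0,0.3]
    - [[0,0,3.0],0,0.3]
    - [[0,0,2.0],0,0.3]
    - [[0,0,1.0],0,0.3]
    - [[0,0,0],0,0.3]

```text
time: 22.05
position: [0.4206, -0.1294, 0.4115]
tool_rot: [0.974, -0.226, 0.015, 0.004]
ft_force: [-0.0, -0.1, 0.1]
grip_width: 0.0609
```

```bash
python3 st.py
```

```text
22.05 [ 0.4206 -0.1294  0.4115] toolz [ 0.0277 -0.0146 -0.9995] jaw ang -26.1 jaw z 0.0313 [-0.  -0.1  0.1] [-0.005 -0.02  -0.047] 0.0609
```

Call:
carry_out:
  steps:
    - [[0,0,-1.0],0,0.3]
    - [[0,0,-1.0],0,0.3]
    - [[0,0,-1.0],0,0.3]
    - [[0,0,-1.0],0,0.3]
    - [[0,0,-1.0],0,0.3]
    - [[0,0,-1.0],0,0.3]
    - [[0,0,-1.0],0,0.3]
    - [[0,0,-1.0],0,0.3]
    - [[0,0,0],0,0.3]

```text
time: 22.95
position: [0.4169, -0.1272, 0.3177]
tool_rot: [0.974, -0.226, 0.008, 0.002]
ft_force: [-0.1, -0.3, 0.4]
grip_width: 0.061
```

```bash
python3 st.py
```

```text
22.95 [ 0.4169 -0.1272  0.3177] toolz [ 0.0153 -0.007  -0.9999] jaw ang -26.1 jaw z 0.0168 [-0.1 -0.3  0.4] [-0.041 -0.015  0.024] 0.061
```

Call:
carry_out:
  steps:
    - [[0.5,-1.9,0],0,0.3]
    - [[0.5,-1.9,0],0,0.3]
    - [[0.5,-1.9,0],0,0.3]
    - [[0.5,-1.9,0],0,0.3]
    - [[0.5,-1.9,0],0,0.3]
    - [[0.5,-1.9,0],0,0.3]
    - [[0.3,-1.4,0],0,0.3]
    - [[0.1,-0.5,0],0,0.3]
    - [[0,0,0],0,0.3]

```text
time: 23.85
position: [0.4535, -0.2699, 0.3183]
tool_rot: [0.974, -0.226, 0.01, 0.002]
ft_force: [-0.3, 1.2, 0.6]
grip_width: 0.061
```

```bash
python3 st.py
```

```text
23.85 [ 0.4535 -0.2699  0.3183] toolz [ 0.0179 -0.0083 -0.9998] jaw ang -26.2 jaw z 0.0198 [-0.3  1.2  0.6] [ 0.01  -0.07   0.011] 0.061
```

Call:
carry_out:
  steps:
    - [[0,0.1,-1.0],0,0.3]
    - [[0,0.1,-1.0],0,0.3]
    - [[0,0.1,-1.0],0,0.3]
    - [[0,0,-1.0],0,0.3]
    - [[0,0,-1.0],0,0.3]
    - [[0,0,-1.0],0,0.3]
    - [[0,0,-1.0],0,0.3]
    - [[0,0,0],0,0.3]

```text
time: 24.65
position: [0.4516, -0.2621, 0.2408]
tool_rot: [0.974, -0.225, 0.007, 0.0]
ft_force: [-0.5, -0.3, 0.7]
grip_width: 0.0613
```

```bash
python3 st.py
```

```text
24.65 [ 0.4516 -0.2621  0.2408] toolz [ 0.0143 -0.0038 -0.9999] jaw ang -26.0 jaw z 0.0145 [-0.5 -0.3  0.7] [-0.012 -0.075  0.025] 0.0613
```

Call:
carry_out:
  steps:
    - [[0,-0.15,-1.0],0,0.3]
    - [[0,-0.1,-1.0],0,0.3]
    - [[0,0,-1.0],0,0.3]
    - [[0,0,-1.0],0,0.3]
    - [[0,0,-1.0],0,0.3]
    - [[0,0,-1.0],0,0.3]
    - [[0,0,-1.0],0,0.3]
    - [[0,0,-1.0],0,0.3]
    - [[0,0,-0.5],0,0.3]
    - [[0,0,0],0,0.3]

```text
time: 25.65
position: [0.4519, -0.2654, 0.1481]
tool_rot: [0.974, -0.225, 0.008, 0.0]
ft_force: [0.2, -0.3, -0.3]
grip_width: 0.0608
```

```bash
python3 st.py
```

```text
25.65 [ 0.4519 -0.2654  0.1481] toolz [ 0.0148 -0.0042 -0.9999] jaw ang -26.0 jaw z 0.0152 [ 0.2 -0.3 -0.3] [-0.057 -0.015  0.01 ] 0.0608
```

Call:
carry_out:
  steps:
    - [[0,0,0],0,1]
    - [[0,0,0],0,1]
    - [[0,0,0],0,1]
    - [[0,0,0],0,1]
    - [[0,0,0],0,1]
    - [[0,0,0],0,1]
    - [[0,0,0],0,1]
    - [[0,0,0],0,1]
    - [[0,0,0],0,1]
  squeeze: 35

```text
time: 26.55
position: [0.4519, -0.2657, 0.1498]
tool_rot: [0.974, -0.225, 0.008, 0.001]
ft_force: [-0.3, 0.1, 0.2]
grip_width: 0.0095
```

```bash
python3 st.py
```

```text
26.55 [ 0.4519 -0.2657  0.1498] toolz [ 0.0153 -0.0058 -0.9999] jaw ang -26.0 jaw z 0.0163 [-0.3  0.1  0.2] [-0.09   0.011  0.004] 0.0095
```

Call:
carry_out:
  steps:
    - [[0,0,1.0],0,1]
    - [[0,0,1.5],0,1]
    - [[0,0,2.0],0,1]
    - [[0,0,2.5],0,1]
    - [[0,0,3.0],0,1]
    - [[0,0,3.0],0,1]
    - [[0,0,2.5],0,1]
    - [[0,0,1.5],0,1]
    - [[0,0,0.8],0,1]
    - [[0,0,0],0,1]

```text
time: 27.55
position: [0.4528, -0.2652, 0.3396]
tool_rot: [0.974, -0.225, 0.012, 0.002]
ft_force: [0.2, -0.6, -2.0]
grip_width: 0.0091
```

```bash
python3 st.py
```

```text
27.55 [ 0.4528 -0.2652  0.3396] toolz [ 0.0228 -0.0091 -0.9997] jaw ang -26.0 jaw z 0.0245 [ 0.2 -0.6 -2. ] [-0.029 -0.095  0.011] 0.0091
```

Call:
carry_out:
  steps:
    - [[-0.4,1.8,0],0,1]
    - [[-0.4,2.0,0],0,1]
    - [[-0.4,2.0,0],0,1]
    - [[-0.4,2.0,0],0,1]
    - [[-0.4,2.0,0],0,1]
    - [[-0.4,2.0,0],0,1]
    - [[-0.4,2.0,0],0,1]
    - [[-0.2,1.0,0],0,1]
    - [[0,0,0],0,1]

```text
time: 28.45
position: [0.4121, -0.097, 0.3323]
tool_rot: [0.975, -0.223, 0.003, -0.003]
ft_force: [0.5, -0.2, 0.0]
grip_width: 0.0086
```

Call:
carry_out:
  steps:
    - [[0,0,3.0],0,1]
    - [[0,0,3.0],0,1]
    - [[0,0,2.0],0,1]
    - [[0,0,1.0],0,1]
    - [[0,0,0],0,1]

```text
time: 28.95
position: [0.4107, -0.0965, 0.4234]
tool_rot: [0.975, -0.222, 0.001, -0.002]
ft_force: [-0.6, -0.0, -2.1]
grip_width: 0.0093
```

```bash
python3 st.py
```

```text
28.95 [ 0.4107 -0.0965  0.4234] toolz [ 0.0037  0.0041 -1.    ] jaw ang -25.7 jaw z 0.0016 [-0.6 -0.  -2.1] [-0.034 -0.025  0.031] 0.0093
```

Call:
carry_out:
  steps:
    - [[1.3,1.6,0],0,1]
    - [[1.6,2.0,0],0,1]
    - [[1.6,2.0,0],0,1]
    - [[1.6,2.0,0],0,1]
    - [[1.6,2.0,0],0,1]
    - [[1.6,2.0,0],0,1]
    - [[1.6,2.0,0],0,1]
    - [[1.6,2.0,0],0,1]
    - [[1.3,1.6,0],0,1]
    - [[0.5,0.6,0],0,1]

```text
time: 29.95
position: [0.5539, 0.0859, 0.4072]
tool_rot: [0.974, -0.226, -0.011, -0.0]
ft_force: [0.4, -0.4, -0.9]
grip_width: 0.0091
```

```bash
python3 st.py
```

```text
29.95 [0.5539 0.0859 0.4072] toolz [-0.0215  0.005  -0.9998] jaw ang -26.1 jaw z -0.0215 [ 0.4 -0.4 -0.9] [-0.059 -0.026  0.004] 0.0091
```

Call:
carry_out:
  steps:
    - [[0.5,0.5,-4.0],0,1]
    - [[0,0,0],0,1]
    - [[0,0,4.0],0,1]
    - [[0,0,0],0,1]
    - [[0,0,0],0,1]

```text
time: 30.45
position: [0.5572, 0.089, 0.4047]
tool_rot: [0.974, -0.226, -0.015, 0.002]
ft_force: [-1.5, -0.3, -0.8]
grip_width: 0.0092
```

```bash
python3 st.py
```

```text
30.45 [0.5572 0.089  0.4047] toolz [-0.031   0.0028 -0.9995] jaw ang -26.2 jaw z -0.0291 [-1.5 -0.3 -0.8] [-0.007 -0.08   0.043] 0.0092
```

Call:
carry_out:
  steps:
    - [[0,0,0],0,1]
    - [[0,0,0],0,1]
    - [[0,0,0],0,1]

```text
time: 30.75
position: [0.5566, 0.0877, 0.4056]
tool_rot: [0.974, -0.227, -0.015, 0.002]
ft_force: [0.7, 0.4, -1.9]
grip_width: 0.0093
```

```bash
python3 st.py; python3 -c "
from h import *
o=robot.get_obs();print(o['q'].round(4),o['joint_velocities'].round(4))"
```

```text
30.75 [0.5566 0.0877 0.4056] toolz [-0.0302  0.0022 -0.9995] jaw ang -26.3 jaw z -0.0281 [ 0.7  0.4 -1.9] [-0.065 -0.103 -0.002] 0.0093
[-4.2500e-02  2.9880e-01  1.2982e+00  1.0000e-03  1.5749e+00  4.1570e-01] [-0.0027 -0.0009  0.0082  0.0009  0.0001 -0.0014]
```

Call:
carry_out:
  steps:
    - [[0,0,1],0,1]
    - [[0,0,1],0,1]
    - [[0,0,1],0,1]
    - [[0,0,1],0,1]
    - [[0,0,0],0,1]

```text
time: 31.25
position: [0.5565, 0.0877, 0.4495]
tool_rot: [0.974, -0.227, -0.015, 0.002]
ft_force: [-0.6, -0.1, -0.6]
grip_width: 0.0094
```

```bash
python3 st.py; python3 -c "
from h import *
o=robot.get_obs();print(o['q'].round(4),o['joint_velocities'].round(4))"
```

```text
31.25 [0.5565 0.0877 0.4495] toolz [-0.0296  0.0022 -0.9996] jaw ang -26.3 jaw z -0.0275 [-0.6 -0.1 -0.6] [-0.001 -0.085  0.037] 0.0094
[-4.2600e-02  2.7930e-01  1.2146e+00  1.0000e-03  1.6774e+00  4.1570e-01] [-0.0013  0.0047  0.015  -0.001   0.0025  0.0016]
```

Call:
carry_out:
  steps:
    - [[-1.6,0,0],0,1]
    - [[-2.0,0,0],0,1]
    - [[-2.0,0,0],0,1]
    - [[-2.0,0,0],0,1]
    - [[-2.0,0,0],0,1]
    - [[-1.3,0,0],0,1]
    - [[-0.5,0,0],0,1]
    - [[0,0,0],0,1]

```text
time: 32.05
position: [0.4391, 0.0877, 0.45]
tool_rot: [0.974, -0.227, -0.013, 0.002]
ft_force: [-0.0, -0.7, -0.9]
grip_width: 0.0096
```

```bash
python3 st.py
```

```text
32.05 [0.4391 0.0877 0.45  ] toolz [-0.0271  0.002  -0.9996] jaw ang -26.2 jaw z -0.0252 [-0.  -0.7 -0.9] [-0.047 -0.142 -0.055] 0.0096
```

Call:
carry_out:
  steps:
    - [[0,0,-4.5],0,1]
    - [[0,0,0],0,1]
    - [[0,0,4.5],0,1]
    - [[0,0,0],0,1]
    - [[0,0,0],0,1]

```text
time: 32.55
position: [0.4418, 0.0875, 0.452]
tool_rot: [0.974, -0.227, -0.013, 0.002]
ft_force: [1.0, -0.8, -0.8]
grip_width: 0.0092
```

```bash
python3 st.py
```

```text
32.55 [0.4418 0.0875 0.452 ] toolz [-0.0272  0.0023 -0.9996] jaw ang -26.3 jaw z -0.0254 [ 1.  -0.8 -0.8] [-0.016 -0.045  0.031] 0.0092
```

Call:
carry_out:
  steps:
    - [[0,0,-3.0],0,1]
    - [[0,0,-3.0],0,1]
    - [[0,0,-2.0],0,1]
    - [[0,0,-1.0],0,1]
    - [[0,0,0],0,1]

```text
time: 33.05
position: [0.4495, 0.087, 0.3657]
tool_rot: [0.974, -0.227, -0.005, 0.0]
ft_force: [0.5, 0.2, -0.7]
grip_width: 0.009
```

```bash
python3 st.py
```

```text
33.05 [0.4495 0.087  0.3657] toolz [-0.0102  0.0016 -0.9999] jaw ang -26.3 jaw z -0.0098 [ 0.5  0.2 -0.7] [-0.004 -0.043 -0.044] 0.009
```

Call:
carry_out:
  steps:
    - [[1.0,0.15,0],0,1]
    - [[1.1,0.15,0],0,1]
    - [[1.1,0.15,0],0,1]
    - [[1.1,0.15,0],0,1]
    - [[1.1,0.15,0],0,1]
    - [[1.1,0.15,0],0,1]
    - [[1.1,0.15,0],0,1]
    - [[1.1,0.15,0],0,1]
    - [[1.1,0.15,0],0,1]
    - [[1.0,0.15,0],0,1]

```text
time: 34.05
position: [0.5709, 0.1033, 0.3699]
tool_rot: [0.974, -0.227, -0.0, -0.001]
ft_force: [0.6, -0.1, -0.4]
grip_width: 0.0088
```

```bash
python3 st.py
```

```text
34.05 [0.5709 0.1033 0.3699] toolz [-2.0e-04  1.4e-03 -1.0e+00] jaw ang -26.3 jaw z -0.0008 [ 0.6 -0.1 -0.4] [-0.07  -0.054 -0.045] 0.0088
```

Call:
carry_out:
  steps:
    - [[0,0,-0.7],0,1]
    - [[0,0,-1.0],0,1]
    - [[0,0,-1.0],0,1]
    - [[0,0,-1.0],0,1]
    - [[0,0,-0.8],0,1]
    - [[0,0,0],0,1]
    - [[0,0,0],0,1]

```text
time: 34.75
position: [0.5694, 0.1034, 0.3189]
tool_rot: [0.974, -0.227, -0.003, 0.0]
ft_force: [0.8, 0.5, -1.0]
grip_width: 0.0094
```

```bash
python3 st.py
python3 - <<'E'
from h import *
for n in("wrist","scene","top"): grab(n,f"pics/{n}8.png")
w=load("pics/wrist8.png");s=load("pics/scene8.png");t=load("pics/top8.png")
print("spindle pred w",proj(w,(.572,.1025,.156)),"s",proj(s,(.572,.1025,.156)),"t",proj(t,(.572,.1025,.156)))
a=cv2.imread("pics/scene8.png")[130:250,190:290];b=cv2.imread("pics/wrist8.png")[60:285,150:350]
A=cv2.resize(a,(400,480),interpolation=2);B=cv2.resize(b,(400,450),interpolation=2)
cv2.imwrite("pics/c8.png",np.hstack([A,cv2.copyMakeBorder(B,0,30,0,0,0)]))
E
```

```text
34.75 [0.5694 0.1034 0.3189] toolz [-0.0055  0.0013 -1.    ] jaw ang -26.3 jaw z -0.0055 [ 0.8  0.5 -1. ] [-0.012 -0.078  0.027] 0.0094
spindle pred w [254.34733524 180.69211752] s [232.44778466 193.9795157 ] t [239.15317029 168.84052933]
```

View pics/c8.png

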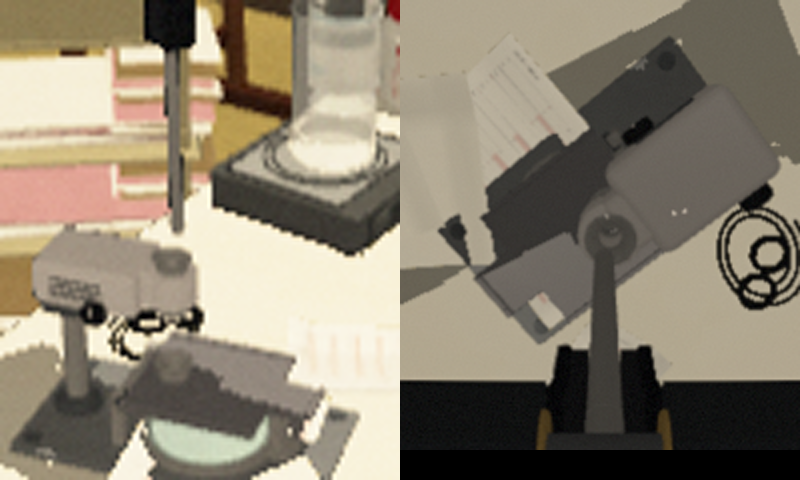

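```bash
python3 - <<'E'
from h import *
w=load("pics/wrist8.png");s=load("pics/scene8.png")
o=robot.get_obs();p=o["position"]
for b in(0,4.5):
    tip=atz(w,251.5,188.5+b,.175);col=atz(w,254.5,176+b,.156);print("wrist bias",b,tip,col,"move mm",((col-tip)*1000).round(1)[:2])
tip=atz(s,234.25,187.5-.5,.175);col=atz(s,233.5,193.5,.156);print("scene",tip,col,((col-tip)*1000).round(1)[:2])
print("vertical line in scene crop", [((proj(s,(p[0],p[1],z))-[190,130])*4).round(1) for z in(.315,.25,.175)])
print("wrist tip of exact-axis shaft",proj(w,np.r_[p[:2],.175]),((proj(w,np.r_[p[:2],.175])-[150,60])*2))
E
python3 - <<'E'
import cv2,numpy as np
b=cv2.imread("pics/wrist8.png")[150:215,215:295]
a=cv2.imread("pics/scene8.png")[135:205,205:260]
cv2.imwrite("pics/c9.png",np.hstack([cv2.resize(b,(480,390),interpolation=2),cv2.resize(a,(306,390),interpolation=2)]))
E
```

```text
wrist bias 0 [0.56772042 0.10061686 0.175     ] [0.57447869 0.10715473 0.156     ] move mm [6.8 6.5]
wrist bias 4.5 [0.56555316 0.09624743 0.175     ] [0.57224575 0.10262039 0.156     ] move mm [6.7 6.4]
scene [0.57113645 0.09402297 0.175     ] [0.57095117 0.09869376 0.156     ] [-0.2  4.7]
vertical line in scene crop [array([167.4,  49.8]), array([169.2, 138.4]), array([171.1, 234. ])]
wrist tip of exact-axis shaft [252.20248254 185.34367078] [204.40496508 250.68734157]
```

View pics/c9.png

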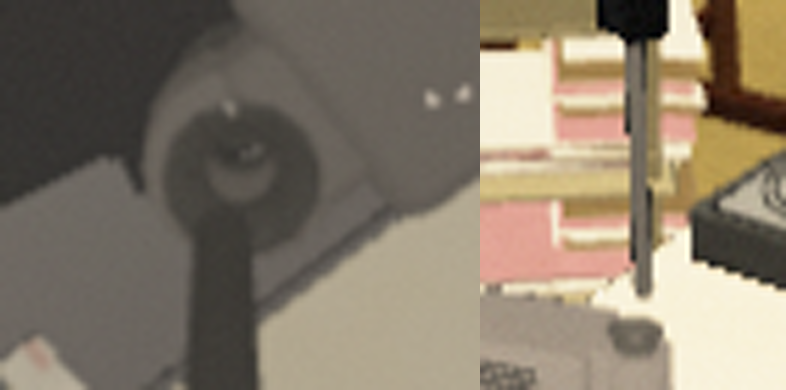

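Run:
```python
from h import *
w=load("pics/wrist8.png");s=load("pics/scene8.png")
for tv,cv in((185,178.7),(186,178.7),(185,177.5)):
    tip=atz(w,252,tv,.175);col=atz(w,255.2,cv,.156);print("wrist",tip,col,((col-tip)*1000).round(1)[:2])
for tz in(.172,.175,.178):
  tip=atz(s,234.65,187.2,tz);col=atz(s,232.86,195.1,.156);print("scene",tip,col,((col-tip)*1000).round(1)[:2])
```

```text
wrist [0.56985723 0.103759   0.175     ] [0.57382759 0.10409989 0.156     ] [4.  0.3]
wrist [0.56938108 0.10279786 0.175     ] [0.57382759 0.10409989 0.156     ] [4.4 1.3]
wrist [0.56985723 0.103759   0.175     ] [0.57442206 0.10530907 0.156     ] [4.6 1.6]
scene [0.57248666 0.09002585 0.172     ] [0.56756118 0.10702855 0.156     ] [-4.9 17. ]
scene [0.56954683 0.09437219 0.175     ] [0.56756118 0.10702855 0.156     ] [-2.  12.7]
scene [0.56660701 0.09871853 0.178     ] [0.56756118 0.10702855 0.156     ] [1.  8.3]
```

Call:
carry_out:
  steps:
    - [[0.4,0.1,0],0,1]
    - [[0,0,0],0,1]

```text
time: 35.1
position: [0.5748, 0.1044, 0.3206]
tool_rot: [0.974, -0.227, -0.001, -0.0]
ft_force: [-0.0, -0.3, -1.1]
grip_width: 0.009
```

Call:
carry_out:
  steps:
    - [[0,0,-0.7],0,1]
    - [[0,0,-0.7],0,1]
    - [[0,0,-0.6],0,1]
    - [[0,0,0],0,1]

```text
time: 35.5
position: [0.5749, 0.1045, 0.299]
tool_rot: [0.974, -0.227, -0.001, -0.0]
ft_force: [-0.1, 0.6, -0.8]
grip_width: 0.0094
```

```bash
python3 st.py
```

```text
35.5 [0.5749 0.1045 0.299 ] toolz [-0.0015  0.0012 -1.    ] jaw ang -26.3 jaw z -0.0019 [-0.1  0.6 -0.8] [-0.05  -0.06   0.028] 0.0094
```

Call:
carry_out:
  steps:
    - [[-0.1,0,-0.4],0,1]
    - [[0,0,-0.4],0,1]
    - [[0,0,-0.4],0,1]

```text
time: 35.8
position: [0.574, 0.1045, 0.2863]
tool_rot: [0.974, -0.227, -0.001, -0.0]
ft_force: [-0.4, 0.8, 0.3]
grip_width: 0.0091
```

```bash
python3 st.py
```

```text
35.8 [0.574  0.1045 0.2863] toolz [-0.001   0.0012 -1.    ] jaw ang -26.3 jaw z -0.0015 [-0.4  0.8  0.3] [-0.002 -0.077  0.035] 0.0091
```

Call:
carry_out:
  steps:
    - [[0,0,-0.5],0,1]
    - [[0,0,-0.5],0,1]
    - [[0,0,-0.5],0,1]

```text
time: 36.1
position: [0.5741, 0.1044, 0.2702]
tool_rot: [0.974, -0.227, -0.0, -0.001]
ft_force: [-1.5, 0.4, 0.1]
grip_width: 0.0092
```

```bash
python3 st.py
```

```text
36.1 [0.5741 0.1044 0.2702] toolz [-5.0e-04  1.2e-03 -1.0e+00] jaw ang -26.3 jaw z -0.001 [-1.5  0.4  0.1] [-0.046 -0.067  0.034] 0.0092
```

Call:
carry_out:
  steps:
    - [[-0.05,0,-0.6],0,1]
    - [[0,0,-0.6],0,1]
    - [[0,0,-0.6],0,1]
    - [[0,0,-0.6],0,1]

```text
time: 36.5
position: [0.5735, 0.1044, 0.244]
tool_rot: [0.974, -0.227, -0.0, -0.001]
ft_force: [0.3, -0.5, -0.6]
grip_width: 0.0093
```

```bash
python3 st.py
```

```text
36.5 [0.5735 0.1044 0.244 ] toolz [-6.0e-04  1.2e-03 -1.0e+00] jaw ang -26.3 jaw z -0.001 [ 0.3 -0.5 -0.6] [ 0.042 -0.069 -0.006] 0.0093
```

Call:
carry_out:
  steps:
    - [[0,0,-0.6],0,1]
    - [[0,0,-0.6],0,1]
    - [[0,0,-0.6],0,1]
    - [[0,0,-0.6],0,1]
    - [[0,0,-0.5],0,1]
    - [[0,0,-0.4],0,1]

```text
time: 37.1
position: [0.5734, 0.1044, 0.2074]
tool_rot: [0.974, -0.227, -0.001, -0.0]
ft_force: [0.6, 0.9, -0.4]
grip_width: 0.0091
```

```bash
python3 st.py
```

```text
37.1 [0.5734 0.1044 0.2074] toolz [-0.0014  0.0012 -1.    ] jaw ang -26.3 jaw z -0.0018 [ 0.6  0.9 -0.4] [-0.011 -0.132 -0.004] 0.0091
```

Tip at about 0.063 m, inside the sleeve flare, with no force. Continue with smaller steps.

Call:
carry_out:
  steps:
    - [[0,0,-0.4],0,1]
    - [[0,0,-0.4],0,1]
    - [[0,0,-0.4],0,1]

```text
time: 37.4
position: [0.5736, 0.1044, 0.1945]
tool_rot: [0.974, -0.227, -0.001, -0.001]
ft_force: [0.5, -1.0, -0.8]
grip_width: 0.0092
```

```bash
python3 st.py
```

```text
37.4 [0.5736 0.1044 0.1945] toolz [-9.0e-04  1.2e-03 -1.0e+00] jaw ang -26.3 jaw z -0.0013 [ 0.5 -1.  -0.8] [-0.028 -0.053 -0.008] 0.0092
```

Call:
carry_out:
  steps:
    - [[0,0,-0.5],0,1]
    - [[0,0,-0.5],0,1]
    - [[0,0,-0.5],0,1]
    - [[0,0,-0.4],0,1]
    - [[0,0,-0.3],0,1]
    - [[0,0,0],0,1]
    - [[0,0,0],0,1]

```text
time: 38.1
position: [0.5734, 0.1044, 0.17]
tool_rot: [0.974, -0.227, -0.001, -0.0]
ft_force: [-0.3, -0.4, -0.9]
grip_width: 0.009
```

```bash
python3 st.py
python3 - <<'E'
from h import *
grab("scene","pics/s9.png");s=load("pics/s9.png")
for P in[(.573,.1035,.012),(.573,.1035,.022),(.573,.1035,.026),(.573,.1035,.053),(.573,.1035,.156)]: print(P,((proj(s,P)-[205,165])*7).round(0))
a=cv2.imread("pics/s9.png")[165:250,205:280]
cv2.imwrite("pics/s9b.png",cv2.resize(a,(525,595),interpolation=2))
E
```

```text
38.1 [0.5734 0.1044 0.17  ] toolz [-0.0018  0.0012 -1.    ] jaw ang -26.3 jaw z -0.0021 [-0.3 -0.4 -0.9] [ 0.039 -0.051 -0.029] 0.009
(0.573, 0.1035, 0.012) [195. 489.]
(0.573, 0.1035, 0.022) [195. 471.]
(0.573, 0.1035, 0.026) [194. 463.]
(0.573, 0.1035, 0.053) [193. 412.]
(0.573, 0.1035, 0.156) [189. 203.]
```

Run:
```python
from h import *
a=cv2.imread("pics/s9.png").astype(int);b=cv2.imread("pics/scene8.png").astype(int)
ga,gb=a.mean(2),b.mean(2)
print("new"); print(ga[216:240,226:242].astype(int)); print("diff"); print((ga-gb)[216:240,226:242].astype(int))
```

```text
new
[[189 100 104 133 104  92 103 103 100 136 138 138 136 135 137 130]
 [151 100 100  77  80  84 105 105  97 117 130 136 137 137 135 135]
 [109  99  91  82  92  95 103 107  97 107 111 120 139 134 136 136]
 [100  94  80  96  98  99 101 105 100 106  98 102 106 135 134 134]
 [ 97  81  82  95  95  91  99 104  97  97  97  96  81  99 101  99]
 [ 89  72  74  91  93  83 100 103 100  91  98  90  77  73  71  75]
 [ 77  71  71  87  96  98 104 101 101  95  91  80  71  74  71  70]
 [ 73  72  74  78  95  96  97 100  99 100  96  77  72  72  74  74]
 [ 72  73  69  71  90 104 102 104 101  99  92  72  71  71  69  73]
 [ 72  71  69  72  73  84  91  89  86  86  74  72  70  70  71  68]
 [ 67  73  74  69  72  74  77  75  74  71  69  70  68  73  72  73]
 [ 74  72  73  75  73  72  72  72  74  69  71  69  75  70  72  73]
 [ 75  73  75  72  70  73  70  70  69  69  71  74  75  73  71  72]
 [ 73  70  68  73  71  71  72  70  73  70  69  74  68  69  67  70]
 [ 70  72  70  70  73  72  71  70  73  70  73  71  72  73  72  70]
 [ 74  70  71  69  75  71  72  75  73  71  68  69  72  73  70  69]
 [ 71  75  79  75  76  7
[... 1426 characters left out ...]
   1  -2   1  -3  -7  -9  -2]
 [  0   3  -1   0   3   0  -1   0   4  -1   0  -1  -2   2   3   0]
 [  1  -4  -1   0   1  -2   1   4  -2   4  -3  -1  -1   0  -2  -2]
 [ -3  -3   1   0   1  -3   0   1   0  -2  -1  -3   0   0   2   2]
 [ -3   5  -2   1   4   0  -3   1   0  -2  -1   3  -2   5   0  -3]
 [  5   0   0  -1   0   0   1   5   1   3   4   0   1   0   1   0]
 [ -4  -4   3   1   2   0   2   0   5   3  -1   2  -2   1   1  -1]
 [  0  -1   0  -1  -2   0  -1   0   0   1  -1   5  -4   0  -1  -1]
 [  2   0  -3   0   1   2  -2   3   3   0  -1   1   1  -1  -1  -2]
 [ -2   0   2  -2   0   2   1  -5   3   1   1   0  -2  -1   0  -1]
 [ -4   2   3   1  -2   3   0  -2  -1  -2   0  -2  -1   0   2   0]]
```

Run:
```python
from h import *
s=load("pics/scene8.png");a=cv2.imread("pics/scene8.png").astype(int).mean(2);b=cv2.imread("pics/s6.png").astype(int).mean(2)
print((a-b)[178:194,228:240].astype(int))
n=cv2.imread("pics/s9.png").astype(int).mean(2);print("fingers now",(n-b)[168:200,226:244].astype(int)[::2])
for P in((.5694,.1034,.175),(.5694,.1034,.181),(.5734,.1044,.170),(.5734,.1044,.192)):print(P,proj(s,P))
```

```text
[[  -1    1    1   -1  -76  -44  -24  -24    0    0    0    1]
 [   2    0    0   -4 -110  -64  -32  -14    1    0    1    0]
 [   0    0   -3    0 -133  -80  -36  -22    0   -1    0    0]
 [  -2    0    0    0 -132  -79  -94 -105    0    0    0    1]
 [   0    1    0    0  -36 -119 -126 -126    0    1    1    1]
 [  -1    3    0   -4  -48 -130 -131 -124   -1    0    1    0]
 [   0    3   -1   -3  -63 -129 -135 -122    2    1    0    0]
 [   1    0   -1   -1  -73 -130 -130 -127  -14    0    0    0]
 [   0    0    0   -1  -40 -132 -129 -128  -24    0    0    0]
 [   0    0    0    1   -9 -133 -130 -100   -7    0    0    0]
 [   0    1    0    1   -2  -51  -75  -42    0    1    0   -1]
 [   1   -1    1    0    0   -6  -13   -7    0    1    2    0]
 [ -43  -28    1    0    0    0    0    0    0    0    0    0]
 [ -92  -74  -11  -13  -15  -14  -13   -7    1    0    0   -1]
 [ -93  -89  -61  -66  -71  -57  -54  -44  -26   -7   -2    0]
 [ -88  -83  -77  -80  -78  -64  -62  -63  -61  -45    0    0]]
fingers now [[-157 -147 -134 -104 -117 -156 -158 -156 -149 -146 -148 -150 -144 -143
   -96 
[... 948 characters left out ...]
0   -1   -1    2]
 [ -56  -58  -97  -79 -218 -219 -221 -233 -219 -217 -131 -123    0    1
     0    2   -3    0]
 [ -93  -92  -97  -93 -120 -166 -131 -105  -99  -45  -27   -5   -1    0
     1    0    0    1]
 [ -89  -90  -83  -79  -76  -53  -34  -30  -39  -50  -65  -68    1    0
     0    0    0    1]
 [ -91  -55  -13  -39  -29  -38  -44  -37  -37  -47  -39  -95  -67  -10
     0    1    0   -1]
 [ -79  -84  -64   -2   -3   -1    1    0    0   -3  -82  -93  -82  -20
     1    0    1    0]]
(0.5694, 0.1034, 0.175) [232.91581235 188.56404721]
(0.5694, 0.1034, 0.181) [232.87838455 186.71077928]
(0.5734, 0.1044, 0.17) [231.56927334 189.87291848]
(0.5734, 0.1044, 0.192) [231.41784166 183.0626466 ]
```

Call:
carry_out:
  steps:
    - [[0,0,-0.25],0,1]
    - [[0,0,-0.2],0,1]
    - [[0,0,0],0,1]
    - [[0,0,0],0,1]
    - [[0,0,0],0,1]

```text
time: 38.65
position: [0.5737, 0.1044, 0.1657]
tool_rot: [0.974, -0.227, -0.0, -0.0]
ft_force: [-0.0, -0.1, -0.7]
grip_width: 0.0087
```

```bash
python3 st.py
```

```text
38.65 [0.5737 0.1044 0.1657] toolz [-6.0e-04  1.2e-03 -1.0e+00] jaw ang -26.3 jaw z -0.0011 [-0.  -0.1 -0.7] [0.016 0.    0.031] 0.0087
```

Steady, free of contact, upright. Hand in.

```bash
python3 -c "
from h import *
robot.hand_in()"; python3 st.py
```

```text
the job is handed in; nothing more can be done
the job is handed in; nothing more can be done
```

The job is handed in at 38.65 s. The lid is shut, and the gripper is holding the stirrer shaft upright and still through the spindle and the lid's sleeve.

**Lid:** I pressed the tab with closed fingers. The force rose to about 19 N, dropped as the catch snapped, and then built to 34 N on the hard stop. A later scene picture matched the shut position, and pixel comparison showed the lid had not moved while the shaft went in.

**Shaft:** I took it from its rack hole and fed it through with side and vertical forces within about 1.5 N all the way. At the end the tool tilt was about 0.001 rad, there was no contact force and the grip reading was steady. I did nothing to the glass rod, bottle or white pot, but I did not check them again in a picture.

**Tip height:** It works out at 22–24 mm above the table, so about 10–12 mm above the glass. I got this from how far the gripper rose since taking the shaft off the rack's known hole bottom. I could not see the tip itself, because the lid hides it and my last picture was refused at the 12-picture limit.

**Checks that disagreed:**
- **Tip height:** one rough check by eye of the tip against the collar, taken before insertion, could mean the tip is up to 6 mm higher. A finer pixel check of the tip put the difference at about 2 mm.
- **Fingertips:** they touched things about 20 mm higher than the stated `tip_extent` implied, so I measured heights from contact instead.
- **Tool tilt:** it drifted by up to 2° during fast moves, so I straightened the tool before feeding the shaft in.

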